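# Bed a film roller in the V-blocks, up to the sprung stop, and hold it down

### The arm

A 6-joint arm with a two-finger parallel gripper is mounted at the origin on the work surface. World frame = base frame: x ahead of the robot, y to its left, z up, the work surface at z = 0. Lengths are in m, angles in rad, forces in N, time in s.
With the tool pointing down it reaches from about 0.35 to 0.975 m from the base axis. Payload 4.9 kg.
Tool frame: the origin (TCP) lies at the very end of the fingers, on their centre line; the grasp point (between the pads) lies 19 mm behind it; z points along the fingers, y is the direction in which the jaws open and shut (so a half turn about z gives the same grasp; the last joint's range is limited). The gripper opens to 85 mm and grips with 20 to 120 N. Pads are 22 mm wide; open, the fingers measure 114 mm over their backs; the gripper's body (76 mm by 85 mm) begins 54 mm behind the grasp point. The pads swing forward as they close: fully open they stand 13 mm farther back than shut.
Start: joints at [-1.295, 0.053, 1.613, -0, 1.476, -0.119], TCP at [0.24, -0.577, 0.231] pointing down, gripper open.
Joint ranges: [-3.01, 3.01], [-1.01, 2.22], [0.06, 2.58], [-1.02, 4.17], [0.09, 2.62], [-3.14, 3.14]. Speed limits (rad/s): [2.57, 2.57, 3.14, 3.14, 3.14, 3.14].

### API

Orientations are given as a unit quaternion [w, x, y, z].
In Python, from plant import state, eyes, job_done gives the robot as it stands.
- The arm moves only by the tool apply_moves, never from a script. Its argument "commands" is a list of rows, each an object with "linear": the shift along the tool's x, y, z in m, a list of three; "delta_rot": the turn, a rotation vector about the tool's x, y, z in degrees, a list of three; "fingers": the closure in counts, from 0 (fully open) to 255 (shut). In form: [{"linear": [x, y, z], "delta_rot": [wx, wy, wz], "fingers": fingers}, ...]. A call has exactly 8 rows; each row is the pose to reach, as a shift and turn from the pose commanded when the call began, along the tool's axes at that moment; what a row does not reach only later rows make up. A row lasts 1/10 s, in which the tool goes at most 50 mm and 8.59 degrees, less where a joint would pass 70% of its speed; a pose out of reach is approached as far as the arm can. A call with a gripper value outside its range is refused whole. The fingers move at their own pace and stop on an object; the grip force is fixed at half the most. Time passes only in rows, so rows that repeat a pose let the fingers close, or fill a call up. It gives the time, the measured TCP pose, the force and the opening at its end, in the units of the state.
- state(): the state, without advancing time (a new reading comes with each control period).
- eyes.grab_frame(name): name is "scene" or "top" or "wrist"; returns the picture (480x640x3 uint8, red, green, blue); there is no depth.
- eyes.camera_params(name): a dict with "fx", "fy", "cx", "cy" (pixels), "position" and "rotation" of the camera in the world; the wrist camera has in their place "T_tool_cam" (4x4, takes a point from camera to tool coordinates, whose origin is the TCP and whose axes are the flange's). Camera axes: x right, y down, z forward; pixel columns grow to the right and rows downward; lengths in m; the calibration is good to about 2 mm. A picture is of the moment at which its call begins: read the wrist's pose just before it. camera_params takes no time and is no camera call.
- job_done(): hands the job in, once; it reports no verdict.
The state is a dict: "time": time; "joint_pos": joint angles; "joint_vel": joint speeds; "joint_efforts": joint torques, N m; "tool_pos": TCP position; "tool_rot": TCP orientation; "contact_force": force on the tool from outside, world axes, zero at the start; "ft_torque": the same for the moment, N m; "gripper_width": opening from 0.0 (shut) to 1.0 (fully open).
Only numpy, scipy, OpenCV 4.12 (cv2) and the standard library are available. Lean on these libraries where they do the work, as an engineer would, in place of code of your own. Each camera call takes 0.05 s, during which the arm holds its last target.

### The job

Take the film roller from its wooden rest, lower it into the two V-blocks of the blue checking fixture and keep hold of it until it has bedded in both, well clear of the orange sprung pad. Then slide it along the Vs, by feel, until its end bears on the sprung pad and pushes it in a little, never driving it hard home, and finally bring the red hold-down arm over by its black handle until its rubber foot presses gently on the roller. Leave the roller bedded, against the pad and held down, let go of everything, and do not disturb the two tins and the spanner.

Things in the scene. Friction and masses are not known exactly. Their poses are not given: they have to be found in the camera images.
- roller: Loose film roller: a plain steel cylinder, diameter 40, length 220, the middle 120 black rubber (flush), about 0.33 to 0.7 kg. Origin at its centre, on its axis; its x axis runs along the roller. Both ends are alike. It starts lying in the wooden rest with its axis 46 above the table.
- rest: Fixed wooden rest on the table, base 200 x 90 x 8, carrying two low saddles (14 thick, centred 75 either side of the middle, 38 high, 68 wide) in which the roller lies along the rest's x axis. Origin at the underside's centre. Between the saddles there is free room for fingers down to 8 above the table.
- fixture: Fixed blue checking fixture; origin on the table midway between its two V-blocks. x runs along the Vs, towards the yellow sprung stop; y is across, towards the hinge of the hold-down arm; z up. Base plate 12 thick, x -103 to +227, y -50 to +75. Hinge post at x -76, y +62, 82 high, 22 wide. All is rigid but the hold-down arm and the sprung pad.
- v_seat (a point): Point on the fixture's x = y = 0 line, 62 above the table: the axis of a roller bedded in the V-blocks passes through it along the fixture's x axis.
- v_blocks: Two steel V-blocks, part of the fixture (same origin and axes): 90 degree Vs opening upwards, each 24 thick, centred at x -75 and +75, 76 wide, 56 high, bottom of the V 34 above the table. Between them is free room for fingers down to the base plate. Sliding the roller along takes some 3 to 13 N, more if pressed down. With its centre at fixture x -23 it is always clear of the pad.
- stop: Yellow stop block, 36 x 46, 88 high, centred at fixture x +203; this origin is on the table at fixture x +120. A locked rod on the V axis carries an orange pad, diameter 26. Its setting varies and is NOT measured: the pad's face is somewhere from fixture x +98 to +132: feel for it. The pad springs in by at most 5: 2 N at first touch, 6 N fully in, then rigid; over 7.5 N is too much.
- hold_arm: Red hinged hold-down arm, 110 long, 18 wide; origin on its hinge axis (fixture x -76, y +62, 88 above the table), parallel to the fixture's x. It points along its own -y. It starts swung back, 2.1 to 2.4 rad up from level, and stays where it is left (hinge friction 0.2 N m). Down, it lies level towards fixture -y and its rubber foot, 62 from the hinge, rests on a bedded roller.
- bar_grip (a point): Middle of the free part of the arm's black round handle bar: diameter 14, parallel to fixture x, sticking out from fixture x -85 to -171. This point lies at fixture x -145 always; in the arm's frame at y -97, z +10, 98 from the hinge axis. It swings over the top in an arc; down, it is at fixture y -35, 98 above the table. The bar may turn in the fingers.
- tin_gold: Bystander: brass-coloured round tin, diameter 60, 47 high; origin at the underside's centre.
- tin_grey: Bystander: grey round tin with white lid, diameter 60, 47 high; origin at the underside's centre.
- spanner: Bystander: steel open-ended spanner, 160 long, lying flat; origin near its middle.
Not all that is in view belongs to the job. Of the things like the roller, leave any that is yellow; of the rest the smaller one is meant.

How it is judged:
On the way, in this order (a step that is already met when the one before it is completed fails the run):
1. the roller, still held, is bedded in both V-blocks: axis within 2.5 mm of the seat line, within 0.03 rad of it, carried by the V-blocks (z of roller in the frame of v_seat between -0.0025 and 0.0025 m and y of roller in the frame of v_seat between -0.0025 and 0.0025 m and angle between the x axis of roller and the x axis of fixture, either way round below 0.03 rad and contact force between roller and v_blocks above 1 N and contact force between the fingers and roller above 0.3 N), for 0.1 s.
2. the roller's end bears on the sprung pad while it lies in the V-blocks (contact force between roller and stop above 0.8 N and contact force between roller and v_blocks above 1 N and z of roller in the frame of v_seat below 0.0025 m), for 0.2 s.
3. the hold-down arm's foot presses on the roller (contact force between hold_arm and roller above 0.6 N), for 0.2 s.
At the end, for the whole second after the job is handed in: The roller lies at rest in both V-blocks, axis within 2 mm and 0.025 rad of the seat line, its end bearing on the sprung pad with at least 0.5 N, the foot of the hold-down arm resting on it with at least 0.6 N (z of roller in the frame of v_seat between -0.002 and 0.002 m and y of roller in the frame of v_seat between -0.002 and 0.002 m and angle between the x axis of roller and the x axis of fixture, either way round below 0.025 rad and contact force between roller and v_blocks above 1 N and contact force between roller and stop above 0.5 N and contact force between hold_arm and roller above 0.6 N and linear speed of roller below 0.01 m/s and angular speed of hold_arm below 0.1 rad/s); the robot touches nothing.
It fails at once if the roller is driven hard against the sprung pad, past its travel (over 7.5 N) (contact force between roller and stop above 7.5 N).
It fails at once if the roller is driven into the V-blocks (over 60 N) (contact force between roller and v_blocks above 60 N).
It fails at once if the hold-down arm is slammed or forced onto the roller (over 40 N) (contact force between hold_arm and roller above 40 N).
It fails at once if a bystander is disturbed (moved over 20 mm) (distance of any of tin_gold, tin_grey, spanner from where it was at the start of the episode above 0.02 m).
It also fails if it takes over 72 s, if anything falls off the work surface, if the arm or the gripper's body presses on something with over 40 N, if the wrist force passes 120 N, or if a joint passes its speed limit or range.

## Working session

There is one attempt and no reset: what is moved stays moved. The work goes in short steps, Python scripts to look and compute and a tool call to move; the robot and the scene stay as the last step left them, time stands still between calls to the robot, and variables do not carry over. Pictures are saved under pics/ and viewed, and the job is handed in when it is done.

Besides the shell and the picture viewer there is one more tool, called after "Emit:" in YAML: its name, and indented under it one key for each argument. apply_moves: Moves the arm, as the interface text tells. Its arguments: {"type":"object","properties":{"commands":{"type":"array","items":{"type":"object","properties":{"linear":{"type":"array","items":{"type":"number"}},"delta_rot":{"type":"array","items":{"type":"number"}},"fingers":{"type":"number"}}}}},"required":["commands"]}

```bash
ls; mkdir -p pics; python3 - <<'E'
from plant import state, eyes
import cv2
s=state(); print(s)
for n in ["scene","top","wrist"]:
    im=eyes.grab_frame(n); cv2.imwrite(f"pics/{n}0.png",im[:,:,::-1]); print(n,eyes.camera_params(n))
E
```

```text
pics
{'time': 0.0, 'joint_pos': array([-1.29497874e+00,  5.33380352e-02,  1.61431199e+00,  5.36747932e-08,
        1.47602254e+00, -1.18994696e-01]), 'joint_vel': array([-0.00080356,  0.00299217,  0.00108515,  0.00077845,  0.00146688,
        0.00072762]), 'joint_efforts': array([-1.48457115e-03, -3.93687129e+01, -3.70176387e+01, -1.83637499e-04,
        7.03095211e-03,  5.04391302e-07]), 'tool_pos': array([ 0.2402256 , -0.57629935,  0.23006396]), 'tool_rot': array([-1.03676173e-03,  9.80578071e-01,  1.96126402e-01, -8.14342076e-05]), 'contact_force': array([-0.09564759, -0.39681263, -0.44897778]), 'ft_torque': array([-0.0391818 ,  0.01540189, -0.04568704]), 'gripper_width': 0.9980086022488043}
scene {'fx': 476.65599716548303, 'fy': 476.65599716548303, 'cx': 319.804309084192, 'cy': 237.6764840375057, 'position': array([1.00883773, 0.50709032, 1.04931105]), 'rotation': array([-0.12610491,  0.35772733,  0.87994173, -0.28606165])}
top {'fx': 475.4706802939891, 'fy': 475.4706802939891, 'cx': 323.807839955824, 'cy': 244.51482894649965, 'position': array([ 0.43096588, -0.00539047,  1.237307  ]), 'rotation': array([ 0.01621063, -0.69916043,  0.71449191, -0.02032804])}
wrist {'fx': 342.0977431007581, 'fy': 342.0977431007581, 'cx': 319.21890583711263, 'cy': 240.20250239216458, 'T_tool_cam': array([[ 1.02263991e-03, -9.57431240e-01, -2.88659616e-01,
         7.38355935e-02],
       [ 9.99999080e-01,  7.21773967e-04,  1.14872329e-03,
        -1.21428947e-04],
       [-8.91476570e-04, -2.88660525e-01,  9.57431098e-01,
        -1.42742844e-01],
       [ 0.00000000e+00,  0.00000000e+00,  0.00000000e+00,
         1.00000000e+00]])}
```

View pics/top0.png

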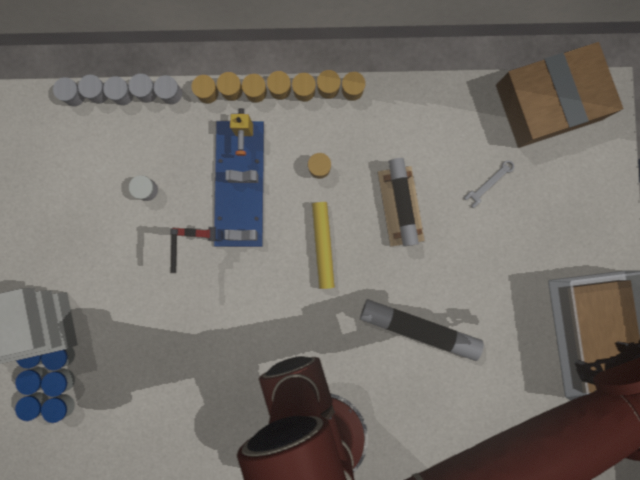

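View pics/scene0.png

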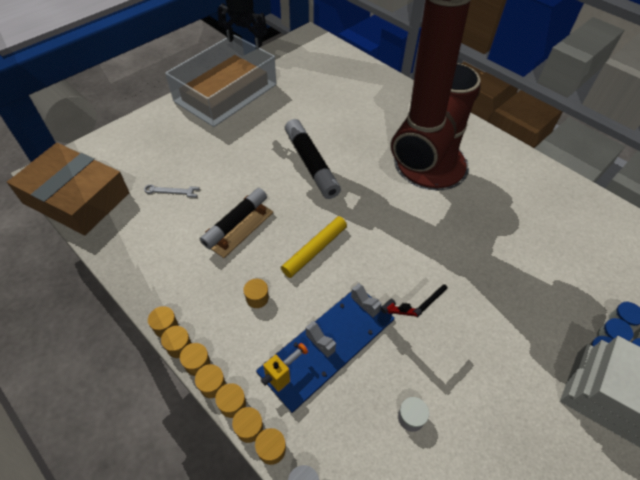

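```bash
cat > h.py <<'E'
import numpy as np, cv2
from scipy.spatial.transform import Rotation as R
from plant import state, eyes
def q2R(q): return R.from_quat([q[1],q[2],q[3],q[0]]).as_matrix()
def cam(n,s=None):
    p=eyes.camera_params(n)
    K=np.array([[p['fx'],0,p['cx']],[0,p['fy'],p['cy']],[0,0,1]])
    if 'T_tool_cam' in p:
        s=s or state(); T=np.eye(4);T[:3,:3]=q2R(s['tool_rot']);T[:3,3]=s['tool_pos'];T=T@p['T_tool_cam']
        return K,T[:3,:3],T[:3,3]
    return K,q2R(p['rotation']),p['position']
def ray(c,uv):
    K,Rm,t=c; return Rm@np.linalg.inv(K)@np.array([uv[0],uv[1],1.])
def onz(c,uv,z):
    d=ray(c,uv); return c[2]+d*(z-c[2][2])/d[2]
def proj(c,P):
    K,Rm,t=c; p=K@(Rm.T@(np.asarray(P)-t)); return p[:2]/p[2]
def shot(n,f):
    s=state(); im=eyes.grab_frame(n)[:,:,::-1].copy(); cv2.imwrite('pics/'+f,im); return s,im
def crop(im,x0,x1,y0,y1,f,k=None):
    c=im[y0:y1,x0:x1]; k=k or min(800/c.shape[1],600/c.shape[0]); cv2.imwrite('pics/'+f,cv2.resize(c,None,fx=k,fy=k,interpolation=cv2.INTER_CUBIC))
E
python3 - <<'E'
from h import *
c=cam('top'); im=cv2.imread('pics/top0.png')
hsv=cv2.cvtColor(im,cv2.COLOR_BGR2HSV)
m=cv2.inRange(hsv,(105,120,50),(125,255,255)); m[:, :200]=0; m[:,280:]=0
cs,_=cv2.findContours(cv2.morphologyEx(m,cv2.MORPH_CLOSE,np.ones((15,15))),0,2); k=max(cs,key=cv2.contourArea)
r=cv2.minAreaRect(k);b=cv2.boxPoints(r)
print(r);
for p in b: print(p,onz(c,p,.012))
for uv in [(397,162),(409,240),(403,200)]: print(onz(c,uv,.046))
for n,uv in dict(gold=(319,165),grey=(141,188)).items(): print(n,onz(c,uv,.047))
print('spanner',onz(c,(490,185),0))
for uv in [(241,123),(238,175),(235,236)]: print(onz(c,uv,.05))
crop(im,355,475,130,270,'c1.png'); crop(im,160,280,95,285,'c2.png')
E
```

```text
((238.75564575195312, 183.50289916992188), (45.31525802612305, 121.5035171508789), 0.6510604023933411)
[215.40915 243.99327] [0.50163249 0.26609643 0.012     ]
[216.7898  122.49761] [0.81936758 0.25930102 0.012     ]
[262.10214 123.01253] [0.81561516 0.14106342 0.012     ]
[260.7215  244.50818] [0.49778818 0.14942719 0.012     ]
[ 0.69781381 -0.20298127  0.046     ]
[ 0.4992514  -0.22725132  0.046     ]
[ 0.60065286 -0.21524461  0.046     ]
gold [ 0.69400001 -0.00523531  0.047     ]
grey [0.64479096 0.44396134 0.047     ]
spanner [ 0.64203074 -0.45331682  0.        ]
[0.80479605 0.18989791 0.05      ]
[0.67212993 0.19914476 0.05      ]
[0.51840104 0.20856104 0.05      ]
```

View pics/c1.png

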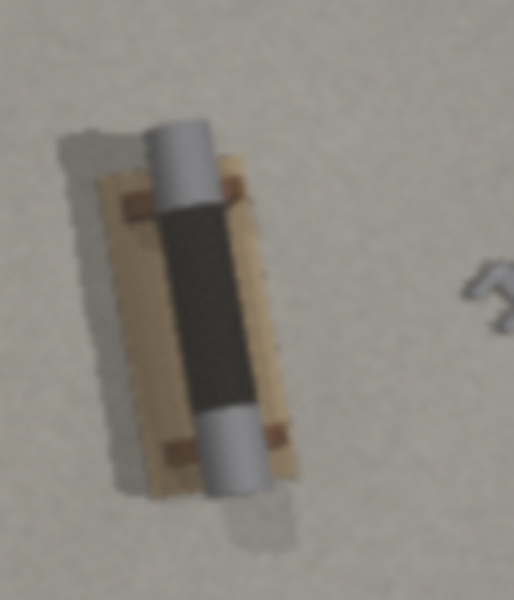

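View pics/c2.png

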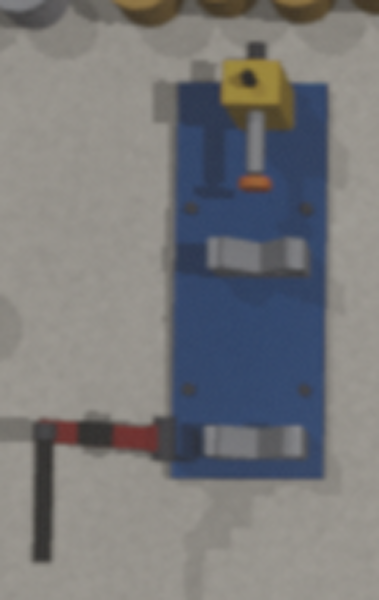

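Emit:
apply_moves:
  commands:
    - {"linear":[0.045,-0.019,0],"delta_rot":[0,0,2],"fingers":0}
    - {"linear":[0.09,-0.037,0],"delta_rot":[0,0,5],"fingers":0}
    - {"linear":[0.135,-0.056,0],"delta_rot":[0,0,8],"fingers":0}
    - {"linear":[0.18,-0.075,0],"delta_rot":[0,0,11],"fingers":0}
    - {"linear":[0.225,-0.093,0],"delta_rot":[0,0,14],"fingers":0}
    - {"linear":[0.27,-0.112,0],"delta_rot":[0,0,15.6],"fingers":0}
    - {"linear":[0.315,-0.13,0],"delta_rot":[0,0,15.6],"fingers":0}
    - {"linear":[0.35,-0.145,0],"delta_rot":[0,0,15.6],"fingers":0}

```text
time: 0.95
tool_pos: [0.5091, -0.3061, 0.231]
tool_rot: [-0.0, 0.998, 0.062, -0.0]
contact_force: [-0.1, -0.7, 0.1]
gripper_width: 0.996
```

Emit:
apply_moves:
  commands:
    - {"linear":[0.03,-0.025,0],"delta_rot":[0,0,0],"fingers":0}
    - {"linear":[0.06,-0.05,0],"delta_rot":[0,0,0],"fingers":0}
    - {"linear":[0.085,-0.068,0],"delta_rot":[0,0,0],"fingers":0}
    - {"linear":[0.102,-0.079,0],"delta_rot":[0,0,0],"fingers":0}
    - {"linear":[0.102,-0.079,0],"delta_rot":[0,0,0],"fingers":0}
    - {"linear":[0.102,-0.079,0],"delta_rot":[0,0,0],"fingers":0}
    - {"linear":[0.102,-0.079,0],"delta_rot":[0,0,0],"fingers":0}
    - {"linear":[0.102,-0.079,0],"delta_rot":[0,0,0],"fingers":0}

```text
time: 1.75
tool_pos: [0.5986, -0.2186, 0.2313]
tool_rot: [0.0, 0.998, 0.06, -0.0]
contact_force: [-0.7, 0.1, 0.5]
gripper_width: 0.998
```

```bash
python3 - <<'E'
from h import *
s,im=shot('wrist','w1.png'); print(s['tool_pos'],s['tool_rot'],s['time'])
import pickle; pickle.dump(dict(s),open('w1.pkl','wb'))
E
```

```text
[ 0.59856646 -0.21862134  0.23131197] [ 9.21278957e-05  9.98174207e-01  6.04006117e-02 -1.03889261e-04] 1.75
```

View pics/w1.png

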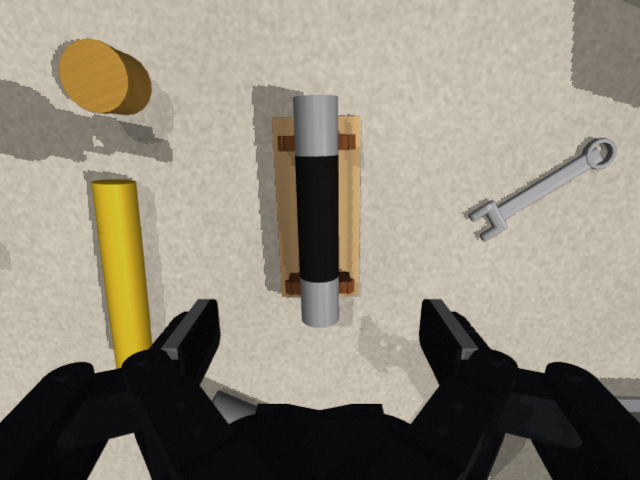

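```bash
cat > roll.py <<'E'
from h import *
import pickle
im=cv2.imread('pics/w1.png'); s=pickle.load(open('w1.pkl','rb')); c=cam('wrist',s)
g=im.max(axis=2); m=(g<45).astype(np.uint8); m[300:]=0;m[:,:280]=0;m[:,350:]=0;m[:140]=0
ys=[];mid=[]
for y in range(165,272,5):
    x=np.where(m[y])[0]; x=x[(x>290)&(x<345)]; mid.append((x.min()+x.max())/2); ys.append(y)
k=np.polyfit(ys,mid,1); print(k, )
col=m[:,317]; r=np.where(col)[0]; print('rows',r.min(),r.max())
for z in (.046,.066):
  A=onz(c,(np.polyval(k,r.min()),r.min()-.5),z);B=onz(c,(np.polyval(k,r.max()),r.max()+.5),z)
  d=A-B; print(z,A,B,(A+B)/2,np.linalg.norm(d),np.arctan2(d[1],d[0]))
A=onz(c,(np.polyval(k,165),165),.05);B=onz(c,(np.polyval(k,270),270),.05);d=A-B;print('ang',np.arctan2(d[1],d[0]))
E
python3 roll.py
```

```text
[2.25861095e-02 3.12542067e+02]
rows 157 281
0.046 [ 0.65428486 -0.20903476  0.046     ] [ 0.52916105 -0.22695919  0.046     ] [ 0.59172295 -0.21799697  0.046     ] 0.12640116060961512 0.14228554803596058
0.066 [ 0.6553549  -0.20906579  0.066     ] [ 0.53785968 -0.2258974   0.066     ] [ 0.59660729 -0.2174816   0.066     ] 0.11869468681453094 0.1422855480359605
ang 0.14246170183951773
```

Emit:
apply_moves:
  commands:
    - {"linear":[0.013,-0.045,-0.005],"delta_rot":[0,0,1],"fingers":0}
    - {"linear":[0.026,-0.09,-0.01],"delta_rot":[0,0,2],"fingers":0}
    - {"linear":[0.039,-0.135,-0.015],"delta_rot":[0,0,3],"fingers":0}
    - {"linear":[0.052,-0.18,-0.02],"delta_rot":[0,0,4],"fingers":0}
    - {"linear":[0.065,-0.225,-0.025],"delta_rot":[0,0,5],"fingers":0}
    - {"linear":[0.078,-0.27,-0.03],"delta_rot":[0,0,6],"fingers":0}
    - {"linear":[0.09,-0.315,-0.035],"delta_rot":[0,0,7],"fingers":0}
    - {"linear":[0.1,-0.36,-0.04],"delta_rot":[0,0,8.4],"fingers":0}

```text
time: 2.6
tool_pos: [0.6546, 0.1531, 0.2717]
tool_rot: [0.0, 1.0, -0.013, 0.0]
contact_force: [0.8, 0.5, 0.3]
gripper_width: 1.0
```

Emit:
apply_moves:
  commands:
    - {"linear":[0.011,-0.03,-0.005],"delta_rot":[0,0,0],"fingers":0}
    - {"linear":[0.011,-0.04,-0.005],"delta_rot":[0,0,0],"fingers":0}
    - {"linear":[0.011,-0.04,-0.005],"delta_rot":[0,0,0],"fingers":0}
    - {"linear":[0.011,-0.04,-0.005],"delta_rot":[0,0,0],"fingers":0}
    - {"linear":[0.011,-0.04,-0.005],"delta_rot":[0,0,0],"fingers":0}
    - {"linear":[0.011,-0.04,-0.005],"delta_rot":[0,0,0],"fingers":0}
    - {"linear":[0.011,-0.04,-0.005],"delta_rot":[0,0,0],"fingers":0}
    - {"linear":[0.011,-0.04,-0.005],"delta_rot":[0,0,0],"fingers":0}

```text
time: 3.4
tool_pos: [0.6665, 0.1911, 0.2763]
tool_rot: [0.0, 1.0, -0.012, -0.0]
contact_force: [0.2, 0.5, 0.1]
gripper_width: 1.001
```

```bash
python3 - <<'E'
from h import *
s,im=shot('wrist','w2.png'); print(s['tool_pos'],s['tool_rot'],s['time'])
import pickle; pickle.dump(dict(s),open('w2.pkl','wb'))
E
```

```text
[0.66649232 0.19105007 0.27634929] [ 2.06975174e-05  9.99922546e-01 -1.24459133e-02 -5.81932194e-07] 3.4
```

View pics/w2.png

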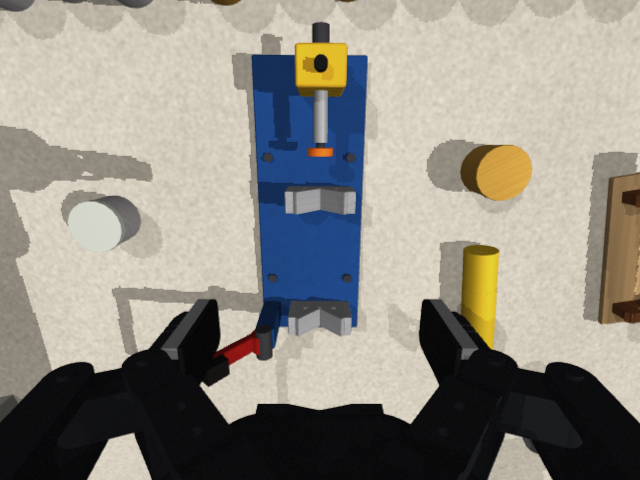

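```bash
cat > fix.py <<'E'
from h import *
import pickle
im=cv2.imread('pics/w2.png'); s=pickle.load(open('w2.pkl','rb')); c=cam('wrist',s)
hsv=cv2.cvtColor(im,cv2.COLOR_BGR2HSV)
m=cv2.inRange(hsv,(105,120,30),(125,255,255))>0
L=[];Rr=[]
for y in range(70,290,4):
    x=np.where(m[y,240:380])[0]+240
    if y<255: L.append(onz(c,(x.min()-.5,y),.012)[:2])
    Rr.append(onz(c,(x.max()+.5,y),.012)[:2])
def line(P):
    P=np.array(P); vx,vy,x,y=cv2.fitLine(P.astype(np.float32),cv2.DIST_HUBER,0,.01,.01).ravel()
    if vx<0: vx,vy=-vx,-vy
    return np.array([x,y]),np.array([vx,vy])
l=line(L);r=line(Rr);print('angL',np.arctan2(l[1][1],l[1][0]),'angR',np.arctan2(r[1][1],r[1][0]))
th=np.arctan2(*( (l[1]+r[1])[::-1])); ex=np.array([np.cos(th),np.sin(th)]);ey=np.array([-ex[1],ex[0]])
print('yL',ey@l[0],'yR',ey@r[0],'w',ey@(l[0]-r[0]))
F=[];N=[]
for x in list(range(258,290,3))+list(range(352,362,2)):
    y=np.where(m[40:140,x])[0]+40; F.append(onz(c,(x,y.min()-.5),.012)[:2])
for x in range(352,357): 
    y=np.where(m[290:340,x])[0]+290; N.append(onz(c,(x,y.max()+.5),.012)[:2])
xF=np.median([ex@p for p in F]);xN=np.median([ex@p for p in N]);print('xF',xF,'xN',xN,xF-xN)
yo=(ey@l[0]+ey@r[0])/2-.0125
xo=(xF-.227+xN+.103)/2
o=ex*xo+ey*yo; print('origin',o,'th',th)
for P,n in [((75-12,0,.034),'Vbot far near'),((-63,0,.034),'v2'),((63,38,.056),'a'),((63,-38,.056),'b'),((87,38,.056),'c'),((-63,38,.056),'d'),((-63,-38,.056),'e'),((110,13,.062),'padL'),((110,-13,.062),'padR')]:
    w=o+ex*P[0]/1000+ey*P[1]/1000; uv=proj(c,[w[0],w[1],P[2]]); print(n,uv); cv2.circle(im,tuple(int(round(v)) for v in uv),2,(0,255,0),-1)
crop(im,230,400,30,350,'w2c.png')
# pad
m=cv2.inRange(hsv,(5,180,120),(15,255,255)); m[170:]=0;m[:130]=0
ys,xs=np.where(m>0); sel=(xs>300)&(xs<340); print('pad px',xs[sel].min(),xs[sel].max(),ys[sel].min(),ys[sel].max())
for z in (.075,.062,.05):
    w=onz(c,(320.5,ys[sel].max()+.5),z)[:2]-o; print('padface',z,w@ex,w@ey)
    w=onz(c,(320.5,ys[sel].min()-.5),z)[:2]-o; print('padback',z,w@ex)
E
python3 fix.py
```

```text
angL -0.027501438 angR -0.028158683
yL 0.28249818 yR 0.15927862 w 0.12321959
xF 0.8190188548412326 xN 0.49104862270523303 0.3279702321359996
origin [0.5986028  0.19180566] th -0.02783006
Vbot far near [320.07542372 208.97883267]
v2 [319.60371882 308.11913264]
a [285.02961617 212.93104946]
b [355.23050903 213.19466839]
c [284.46790609 190.77645655]
d [287.66490045 316.87012133]
e [351.59418815 317.0769642 ]
padL [307.70251791 169.35177572]
padR [333.03878778 169.45245145]
pad px 308 332 148 155
padface 0.075 0.12451324760148585 -4.434933353427802e-06
padback 0.075 0.13206436274612396
padface 0.062 0.12386549377344223 -6.204381527199557e-05
padback 0.062 0.13170189428373177
padface 0.05 0.12326756716294045 -0.00011522124473530509
padback 0.05 0.13136730801075427
```

View pics/w2c.png

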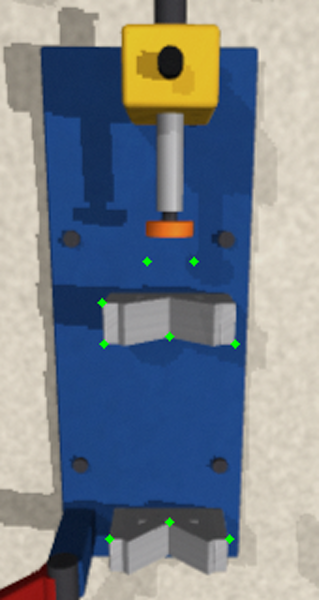

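Emit:
apply_moves:
  commands:
    - {"linear":[-0.007,0.045,0.0],"delta_rot":[0,0,-1],"fingers":0}
    - {"linear":[-0.014,0.09,0.0],"delta_rot":[0,0,-2],"fingers":0}
    - {"linear":[-0.021,0.135,0.01],"delta_rot":[0,0,-3],"fingers":0}
    - {"linear":[-0.028,0.18,0.02],"delta_rot":[0,0,-4],"fingers":0}
    - {"linear":[-0.035,0.225,0.03],"delta_rot":[0,0,-5],"fingers":0}
    - {"linear":[-0.042,0.27,0.045],"delta_rot":[0,0,-6.5],"fingers":0}
    - {"linear":[-0.049,0.315,0.06],"delta_rot":[0,0,-8],"fingers":0}
    - {"linear":[-0.055,0.36,0.075],"delta_rot":[0,0,-9.5],"fingers":0}

```text
time: 4.25
tool_pos: [0.6023, -0.1687, 0.2011]
tool_rot: [0.0, 0.997, 0.071, 0.0]
contact_force: [0.6, -0.5, -0.4]
gripper_width: 1.0
```

```bash
cat > to.py <<'E'
# usage: to.py x y z ang : shift in tool axes to reach world pose (tool down, tool x at ang)
import sys; from h import *
x,y,z,a=map(float,sys.argv[1:5]); s=state(); Rm=q2R(s['tool_rot'])
Rt=np.array([[np.cos(a),np.sin(a),0],[np.sin(a),-np.cos(a),0],[0,0,-1]])
print('t',s['time'],'pos',s['tool_pos'].round(4),'lin',(Rm.T@(np.array([x,y,z])-s['tool_pos'])).round(4),'rot',np.degrees(R.from_matrix(Rm.T@Rt).as_rotvec()).round(2),'F',s['contact_force'].round(2),'w',s['gripper_width'])
E
python3 to.py 0.5966 -0.2175 0.14 0.1424
```

```text
t 4.25 pos [ 0.6023 -0.1687  0.2011] lin [-0.0126  0.0475  0.0611] rot [ 0.02 -0.04  0.03] F [ 0.55 -0.49 -0.38] w 0.9996169845061048
```

Emit:
apply_moves:
  commands:
    - {"linear":[-0.006,0.024,0.03],"delta_rot":[0,0,0],"fingers":0}
    - {"linear":[-0.012,0.047,0.06],"delta_rot":[0,0,0],"fingers":0}
    - {"linear":[-0.0125,0.0475,0.061],"delta_rot":[0,0,0],"fingers":0}
    - {"linear":[-0.0125,0.0475,0.061],"delta_rot":[0,0,0],"fingers":0}
    - {"linear":[-0.0125,0.0475,0.061],"delta_rot":[0,0,0],"fingers":0}
    - {"linear":[-0.0125,0.0475,0.061],"delta_rot":[0,0,0],"fingers":0}
    - {"linear":[-0.0125,0.0475,0.061],"delta_rot":[0,0,0],"fingers":0}
    - {"linear":[-0.0125,0.0475,0.061],"delta_rot":[0,0,0],"fingers":0}

```text
time: 5.05
tool_pos: [0.5978, -0.2152, 0.1414]
tool_rot: [0.0, 0.997, 0.071, 0.001]
contact_force: [0.7, 0.6, 0.2]
gripper_width: 0.997
```

```bash
python3 to.py 0.5966 -0.2175 0.024 0.1424;  python3 - <<'E'
from h import *
s,im=shot('wrist','w3.png')
E
```

```text
t 5.05 pos [ 0.5978 -0.2152  0.1414] lin [-0.0016  0.002   0.1174] rot [ 0.05 -0.08  0.02] F [0.71 0.55 0.19] w 0.9970262115099482
```

View pics/w3.png

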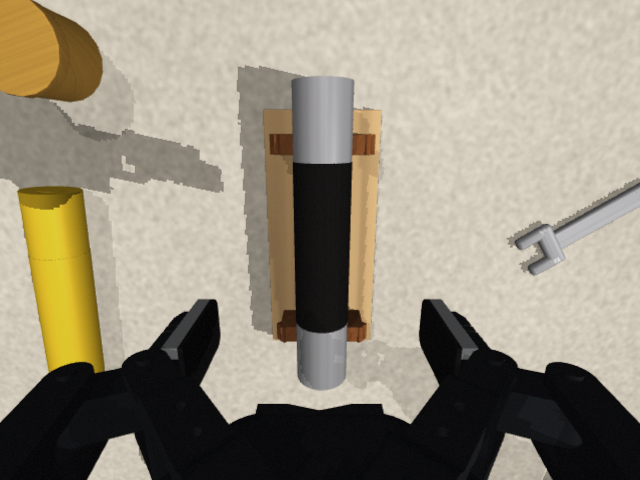

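Emit:
apply_moves:
  commands:
    - {"linear":[-0.001,0.002,0.03],"delta_rot":[0,0,0],"fingers":0}
    - {"linear":[-0.001,0.002,0.06],"delta_rot":[0,0,0],"fingers":0}
    - {"linear":[-0.001,0.002,0.085],"delta_rot":[0,0,0],"fingers":0}
    - {"linear":[-0.001,0.002,0.105],"delta_rot":[0,0,0],"fingers":0}
    - {"linear":[-0.001,0.002,0.115],"delta_rot":[0,0,0],"fingers":0}
    - {"linear":[-0.001,0.002,0.117],"delta_rot":[0,0,0],"fingers":0}
    - {"linear":[-0.001,0.002,0.117],"delta_rot":[0,0,0],"fingers":0}
    - {"linear":[-0.001,0.002,0.117],"delta_rot":[0,0,0],"fingers":0}

```text
time: 5.9
tool_pos: [0.5975, -0.2183, 0.025]
tool_rot: [0.001, 0.997, 0.071, 0.001]
contact_force: [0.6, 0.0, -0.4]
gripper_width: 0.996
```

```bash
python3 to.py 0.5966 -0.2175 0.024 0.1424;  python3 - <<'E'
from h import *
s,im=shot('wrist','w4.png')
E
```

```text
t 5.9 pos [ 0.5975 -0.2183  0.025 ] lin [-0.0008 -0.0009  0.001 ] rot [ 0.09 -0.12 -0.03] F [ 0.62  0.04 -0.41] w 0.9964093711542968
```

View pics/w4.png

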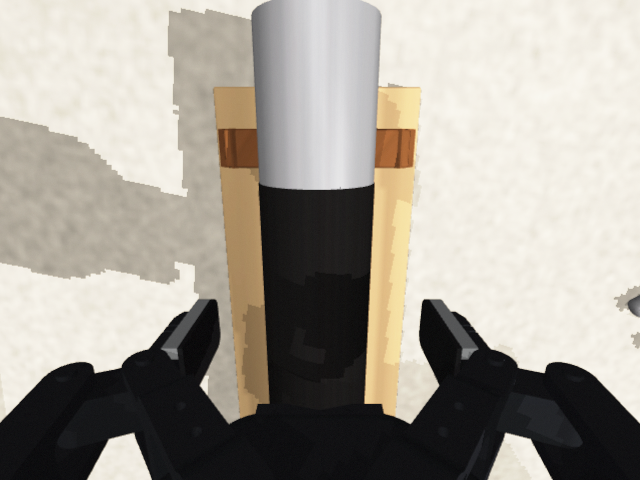

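Emit:
apply_moves:
  commands:
    - {"linear":[0,0,0],"delta_rot":[0,0,0],"fingers":255}
    - {"linear":[0,0,0],"delta_rot":[0,0,0],"fingers":255}
    - {"linear":[0,0,0],"delta_rot":[0,0,0],"fingers":255}
    - {"linear":[0,0,0],"delta_rot":[0,0,0],"fingers":255}
    - {"linear":[0,0,0],"delta_rot":[0,0,0],"fingers":255}
    - {"linear":[0,0,0],"delta_rot":[0,0,0],"fingers":255}
    - {"linear":[0,0,0],"delta_rot":[0,0,0],"fingers":255}
    - {"linear":[0,0,0],"delta_rot":[0,0,0],"fingers":255}

```text
time: 6.75
tool_pos: [0.5966, -0.2174, 0.0239]
tool_rot: [-0.0, 0.997, 0.071, 0.0]
contact_force: [-2.5, 3.2, 5.7]
gripper_width: 0.454
```

Emit:
apply_moves:
  commands:
    - {"linear":[0,0,0],"delta_rot":[0,0,0],"fingers":255}
    - {"linear":[0,0,-0.005],"delta_rot":[0,0,0],"fingers":255}
    - {"linear":[0,0,-0.015],"delta_rot":[0,0,0],"fingers":255}
    - {"linear":[0,0,-0.03],"delta_rot":[0,0,0],"fingers":255}
    - {"linear":[0,0,-0.05],"delta_rot":[0,0,0],"fingers":255}
    - {"linear":[0,0,-0.07],"delta_rot":[0,0,0],"fingers":255}
    - {"linear":[0,0,-0.09],"delta_rot":[0,0,0],"fingers":255}
    - {"linear":[0,0,-0.11],"delta_rot":[0,0,0],"fingers":255}

```text
time: 7.55
tool_pos: [0.5964, -0.218, 0.1349]
tool_rot: [0.0, 0.997, 0.071, 0.0]
contact_force: [-0.1, -0.3, -5.3]
gripper_width: 0.452
```

```bash
python3 to.py 0.5756 0.1924 0.14 -0.0278;  python3 - <<'E'
from h import *
s,im=shot('wrist','w5.png')
s,im=shot('scene','s5.png'); crop(im,150,470,120,420,'s5c.png')
E
```

```text
t 7.55 pos [ 0.5964 -0.218   0.1349] lin [ 0.0374 -0.4092 -0.0053] rot [ 0.03 -0.03  9.71] F [-0.08 -0.27 -5.28] w 0.4523750721602001
```

View pics/w5.png

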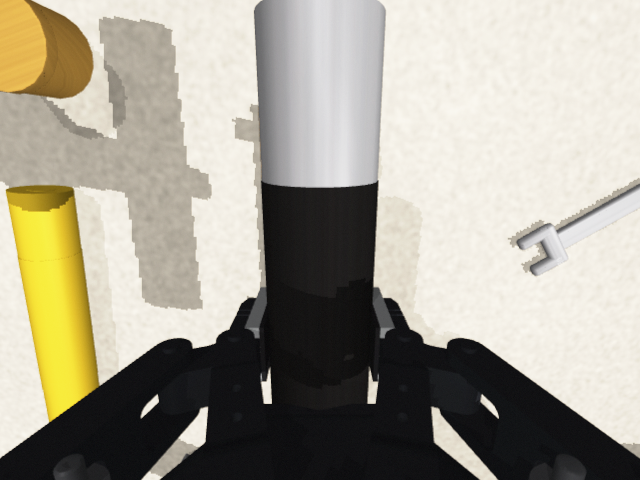

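View pics/s5c.png

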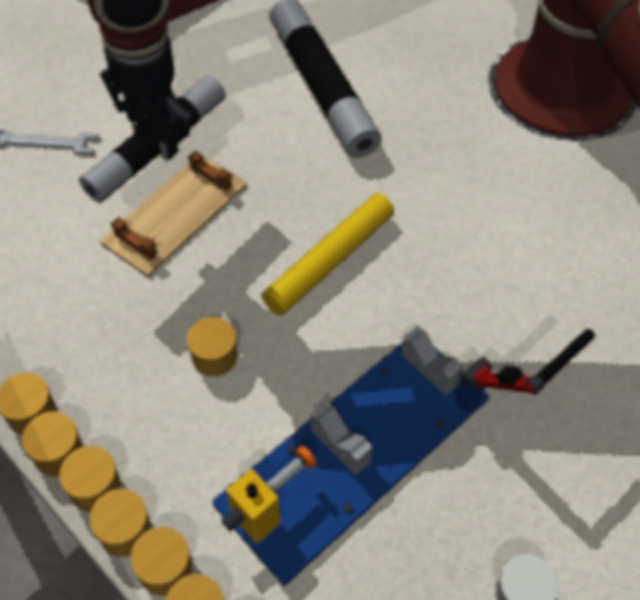

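Emit:
apply_moves:
  commands:
    - {"linear":[0.003,-0.03,-0.005],"delta_rot":[0,0,0.5],"fingers":255}
    - {"linear":[0.007,-0.075,-0.005],"delta_rot":[0,0,1.5],"fingers":255}
    - {"linear":[0.011,-0.12,-0.005],"delta_rot":[0,0,2.5],"fingers":255}
    - {"linear":[0.015,-0.165,-0.005],"delta_rot":[0,0,4],"fingers":255}
    - {"linear":[0.019,-0.21,-0.005],"delta_rot":[0,0,5.5],"fingers":255}
    - {"linear":[0.023,-0.255,-0.005],"delta_rot":[0,0,7],"fingers":255}
    - {"linear":[0.027,-0.3,-0.005],"delta_rot":[0,0,8.5],"fingers":255}
    - {"linear":[0.03,-0.335,-0.005],"delta_rot":[0,0,9.7],"fingers":255}

```text
time: 8.45
tool_pos: [0.5777, 0.1204, 0.1373]
tool_rot: [-0.0, 1.0, -0.014, -0.001]
contact_force: [-0.2, -0.2, -4.4]
gripper_width: 0.451
```

```bash
python3 to.py 0.5756 0.1924 0.12 -0.0278
```

```text
t 8.45 pos [0.5777 0.1204 0.1373] lin [-0.004  -0.0719  0.0173] rot [-0.01  0.07  0.02] F [-0.18 -0.17 -4.4 ] w 0.45128225156797186
```

Emit:
apply_moves:
  commands:
    - {"linear":[-0.001,-0.025,0.0],"delta_rot":[0,0,0],"fingers":255}
    - {"linear":[-0.002,-0.05,0.0],"delta_rot":[0,0,0],"fingers":255}
    - {"linear":[-0.004,-0.065,0.005],"delta_rot":[0,0,0],"fingers":255}
    - {"linear":[-0.004,-0.072,0.01],"delta_rot":[0,0,0],"fingers":255}
    - {"linear":[-0.004,-0.072,0.017],"delta_rot":[0,0,0],"fingers":255}
    - {"linear":[-0.004,-0.072,0.017],"delta_rot":[0,0,0],"fingers":255}
    - {"linear":[-0.004,-0.072,0.017],"delta_rot":[0,0,0],"fingers":255}
    - {"linear":[-0.004,-0.072,0.017],"delta_rot":[0,0,0],"fingers":255}

```text
time: 9.25
tool_pos: [0.5772, 0.1893, 0.1215]
tool_rot: [0.0, 1.0, -0.014, 0.0]
contact_force: [0.2, 0.2, -5.7]
gripper_width: 0.452
```

```bash
python3 to.py 0.5756 0.1924 0.046 -0.0278; python3 - <<'E'
from h import *
s,im=shot('wrist','w6.png')
s,im=shot('top','t6.png'); crop(im,160,280,95,285,'t6c.png')
E
```

```text
t 9.25 pos [0.5772 0.1893 0.1215] lin [-0.0017 -0.0031  0.0755] rot [ 0.01 -0.02 -0.06] F [ 0.17  0.2  -5.71] w 0.45205569609682505
```

View pics/w6.png

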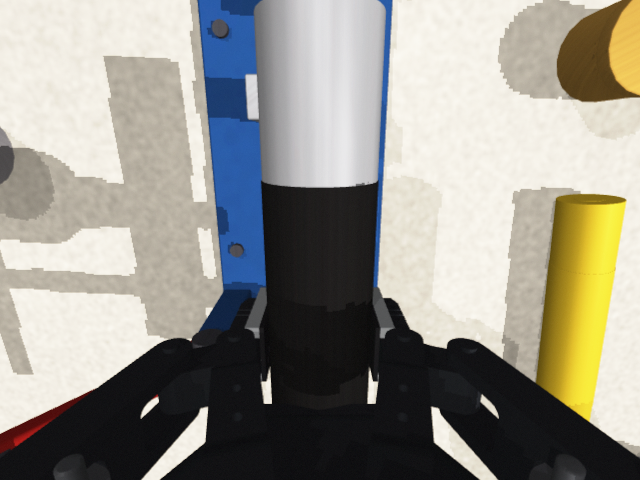

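View pics/t6c.png

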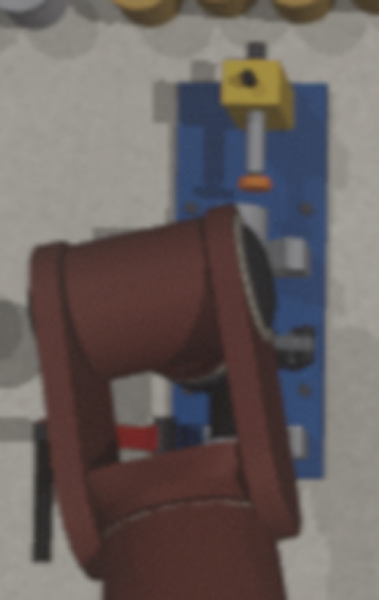

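Emit:
apply_moves:
  commands:
    - {"linear":[-0.001,-0.001,0.01],"delta_rot":[0,0,0],"fingers":255}
    - {"linear":[-0.001,-0.001,0.03],"delta_rot":[0,0,0],"fingers":255}
    - {"linear":[-0.001,-0.001,0.045],"delta_rot":[0,0,0],"fingers":255}
    - {"linear":[-0.001,-0.001,0.055],"delta_rot":[0,0,0],"fingers":255}
    - {"linear":[-0.001,-0.001,0.06],"delta_rot":[0,0,0],"fingers":255}
    - {"linear":[-0.001,-0.001,0.06],"delta_rot":[0,0,0],"fingers":255}
    - {"linear":[-0.001,-0.001,0.06],"delta_rot":[0,0,0],"fingers":255}
    - {"linear":[-0.001,-0.001,0.06],"delta_rot":[0,0,0],"fingers":255}

```text
time: 10.15
tool_pos: [0.5767, 0.1914, 0.0624]
tool_rot: [-0.0, 1.0, -0.014, 0.001]
contact_force: [-0.2, 0.8, -5.1]
gripper_width: 0.45
```

```bash
python3 to.py 0.5756 0.1924 0.0399 -0.0278; python3 - <<'E'
from h import *
s,im=shot('wrist','w7.png'); 
s,im=shot('scene','s7.png'); crop(im,250,480,220,420,'s7c.png')
c=cam('wrist',s)
for z in(0.072,0.082): print(onz(c,(320,186),z))
E
```

```text
t 10.15 pos [0.5767 0.1914 0.0624] lin [-0.0012 -0.001   0.0225] rot [-0.02 -0.11  0.01] F [-0.23  0.81 -5.11] w 0.450309474681432
[0.63220537 0.1895818  0.072     ]
[0.63354905 0.18957017 0.082     ]
```

View pics/w7.png

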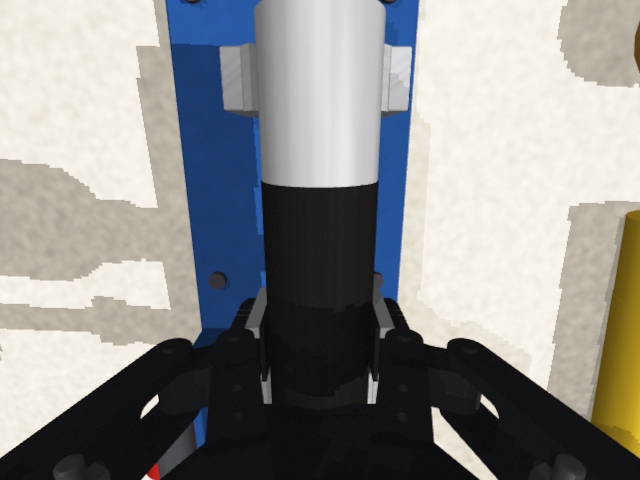

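View pics/s7c.png

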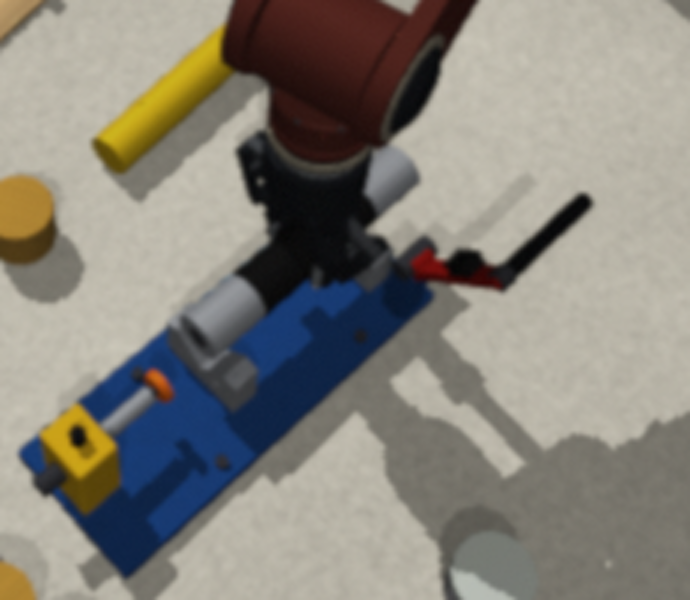

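Emit:
apply_moves:
  commands:
    - {"linear":[0,-0.0012,0.005],"delta_rot":[0,0,0],"fingers":255}
    - {"linear":[0,-0.0012,0.01],"delta_rot":[0,0,0],"fingers":255}
    - {"linear":[0,-0.0012,0.014],"delta_rot":[0,0,0],"fingers":255}
    - {"linear":[0,-0.0012,0.017],"delta_rot":[0,0,0],"fingers":255}
    - {"linear":[0,-0.0012,0.018],"delta_rot":[0,0,0],"fingers":255}
    - {"linear":[0,-0.0012,0.019],"delta_rot":[0,0,0],"fingers":255}
    - {"linear":[0,-0.0012,0.019],"delta_rot":[0,0,0],"fingers":255}
    - {"linear":[0,-0.0012,0.019],"delta_rot":[0,0,0],"fingers":255}

```text
time: 11.05
tool_pos: [0.5761, 0.1924, 0.0425]
tool_rot: [-0.0, 1.0, -0.014, 0.0]
contact_force: [-0.4, 0.6, -4.2]
gripper_width: 0.45
```

```bash
python3 to.py 0.5756 0.1924 0.0399 -0.0278
```

```text
t 11.05 pos [0.5761 0.1924 0.0425] lin [-0.0005  0.      0.0026] rot [-0.01 -0.02  0.01] F [-0.38  0.55 -4.19] w 0.45042519088483296
```

Emit:
apply_moves:
  commands:
    - {"linear":[0,0,0.0004],"delta_rot":[0,0,0],"fingers":255}
    - {"linear":[0,0,0.0008],"delta_rot":[0,0,0],"fingers":255}
    - {"linear":[0,0,0.0012],"delta_rot":[0,0,0],"fingers":255}
    - {"linear":[0,0,0.0016],"delta_rot":[0,0,0],"fingers":255}
    - {"linear":[0,0,0.002],"delta_rot":[0,0,0],"fingers":255}
    - {"linear":[0,0,0.002],"delta_rot":[0,0,0],"fingers":255}
    - {"linear":[0,0,0.002],"delta_rot":[0,0,0],"fingers":255}
    - {"linear":[0,0,0.002],"delta_rot":[0,0,0],"fingers":255}

```text
time: 11.85
tool_pos: [0.576, 0.1925, 0.0405]
tool_rot: [-0.0, 1.0, -0.014, 0.0]
contact_force: [-0.7, 1.0, -3.2]
gripper_width: 0.452
```

Emit:
apply_moves:
  commands:
    - {"linear":[0,0,0.0003],"delta_rot":[0,0,0],"fingers":255}
    - {"linear":[0,0,0.0006],"delta_rot":[0,0,0],"fingers":255}
    - {"linear":[0,0,0.0009],"delta_rot":[0,0,0],"fingers":255}
    - {"linear":[0,0,0.0009],"delta_rot":[0,0,0],"fingers":255}
    - {"linear":[0,0,0.0009],"delta_rot":[0,0,0],"fingers":255}
    - {"linear":[0,0,0.0009],"delta_rot":[0,0,0],"fingers":255}
    - {"linear":[0,0,0.0009],"delta_rot":[0,0,0],"fingers":255}
    - {"linear":[0,0,0.0009],"delta_rot":[0,0,0],"fingers":255}

```text
time: 12.65
tool_pos: [0.5763, 0.1928, 0.0402]
tool_rot: [-0.0, 1.0, -0.014, 0.0]
contact_force: [-3.2, 3.1, 5.8]
gripper_width: 0.451
```

```bash
python3 - <<'E'
from h import *
for i in range(3):
    s=state(); print(s['time'],s['tool_pos'],s['contact_force'],s['ft_torque'])
E
```

```text
12.65 [0.57632038 0.19279627 0.04019711] [-3.1827829   3.11620119  5.75612939] [ 0.39563529  0.50217906 -0.02025936]
12.65 [0.57632038 0.19279627 0.04019711] [-3.1827829   3.11620119  5.75612939] [ 0.39563529  0.50217906 -0.02025936]
12.65 [0.57632038 0.19279627 0.04019711] [-3.1827829   3.11620119  5.75612939] [ 0.39563529  0.50217906 -0.02025936]
```

Emit:
apply_moves:
  commands:
    - {"linear":[0,-0.0002,0],"delta_rot":[0,0,0],"fingers":255}
    - {"linear":[0,-0.0004,0],"delta_rot":[0,0,0],"fingers":255}
    - {"linear":[0,-0.0004,-0.0002],"delta_rot":[0,0,0],"fingers":255}
    - {"linear":[0,-0.0004,-0.0004],"delta_rot":[0,0,0],"fingers":255}
    - {"linear":[0,-0.0004,-0.0004],"delta_rot":[0,0,0],"fingers":255}
    - {"linear":[0,-0.0004,-0.0004],"delta_rot":[0,0,0],"fingers":255}
    - {"linear":[0,-0.0004,-0.0004],"delta_rot":[0,0,0],"fingers":255}
    - {"linear":[0,-0.0004,-0.0004],"delta_rot":[0,0,0],"fingers":255}

```text
time: 13.45
tool_pos: [0.5764, 0.1929, 0.04]
tool_rot: [-0.0, 1.0, -0.014, 0.001]
contact_force: [0.7, 4.0, 3.8]
gripper_width: 0.451
```

```bash
cat > st.py <<'E'
from h import *
s=state(); F=s['contact_force'];t=s['ft_torque'];th=-0.0278
o=np.array([.5986028,.19180566]);ex=np.array([np.cos(th),np.sin(th)]);ey=np.array([-ex[1],ex[0]])
d=s['tool_pos'][:2]-o
print('t %.2f'%s['time'],'fix xy mm',(np.array([d@ex,d@ey])*1000).round(2),'z',(s['tool_pos'][2]*1000).round(2),'F along/across/up',(F[:2]@ex).round(2),(F[:2]@ey).round(2),F[2].round(2),'T',t.round(3),'w',s['gripper_width'].round(3))
E
python3 st.py; python3 - <<'E'
from h import *
s,im=shot('scene','s8.png'); crop(im,250,480,220,420,'s8c.png')
s,im=shot('wrist','w8.png')
E
```

```text
Traceback (most recent call last):
  File "st.py", line 5, in <module>
    print('t %.2f'%s['time'],'fix xy mm',(np.array([d@ex,d@ey])*1000).round(2),'z',(s['tool_pos'][2]*1000).round(2),'F along/across/up',(F[:2]@ex).round(2),(F[:2]@ey).round(2),F[2].round(2),'T',t.round(3),'w',s['gripper_width'].round(3))
                                                                                                                                                                                                                 ^^^^^^^^^^^^^^^^^^^^^^^^
AttributeError: 'float' object has no attribute 'round'
```

View pics/w8.png

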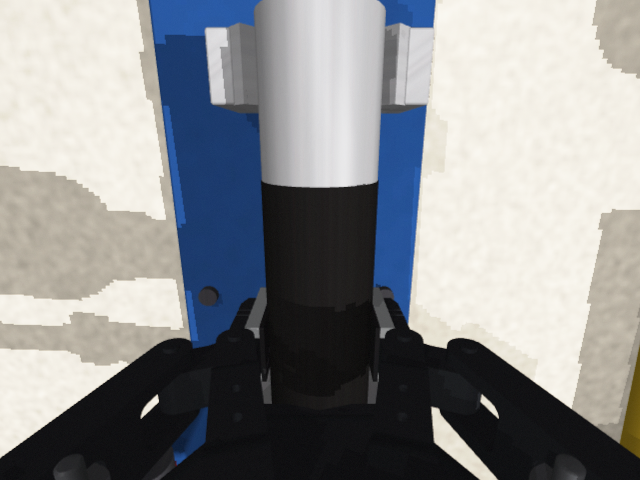

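View pics/s8c.png

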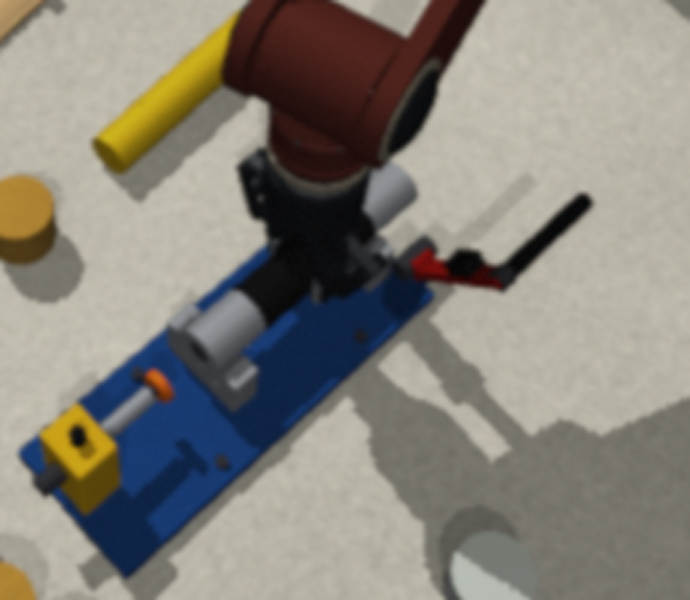

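Emit:
apply_moves:
  commands:
    - {"linear":[0.001,-0.0002,0],"delta_rot":[0,0,0],"fingers":255}
    - {"linear":[0.002,-0.0002,0],"delta_rot":[0,0,0],"fingers":255}
    - {"linear":[0.003,-0.0002,0],"delta_rot":[0,0,0],"fingers":255}
    - {"linear":[0.004,-0.0002,0],"delta_rot":[0,0,0],"fingers":255}
    - {"linear":[0.005,-0.0002,0],"delta_rot":[0,0,0],"fingers":255}
    - {"linear":[0.006,-0.0002,0],"delta_rot":[0,0,0],"fingers":255}
    - {"linear":[0.007,-0.0002,0],"delta_rot":[0,0,0],"fingers":255}
    - {"linear":[0.008,-0.0002,0],"delta_rot":[0,0,0],"fingers":255}

```text
time: 14.35
tool_pos: [0.5779, 0.1929, 0.0398]
tool_rot: [0.001, 1.0, -0.014, -0.008]
contact_force: [-22.5, 2.8, 21.3]
gripper_width: 0.454
```

```bash
sed -i "s/s\['gripper_width'\].round(3)/round(s['gripper_width'],3)/" st.py; python3 st.py
```

```text
t 14.35 fix xy mm [-20.71   0.55] z 39.78 F along/across/up -22.54 2.16 21.32 T [ 0.385  3.199 -0.168] w 0.454
```

Emit:
apply_moves:
  commands:
    - {"linear":[-0.002,0,0],"delta_rot":[0,0,0],"fingers":255}
    - {"linear":[-0.004,0,0],"delta_rot":[0,0,0],"fingers":255}
    - {"linear":[-0.006,0,0],"delta_rot":[0,0,0],"fingers":255}
    - {"linear":[-0.006,0,-0.0002],"delta_rot":[0,0,0],"fingers":255}
    - {"linear":[-0.006,0,-0.0004],"delta_rot":[0,0,0],"fingers":255}
    - {"linear":[-0.006,0,-0.0004],"delta_rot":[0,0,0],"fingers":255}
    - {"linear":[-0.006,0,-0.0004],"delta_rot":[0,0,0],"fingers":255}
    - {"linear":[-0.006,0,-0.0004],"delta_rot":[0,0,0],"fingers":255}

```text
time: 15.15
tool_pos: [0.5782, 0.1929, 0.04]
tool_rot: [-0.0, 1.0, -0.014, 0.0]
contact_force: [2.0, 4.0, 1.0]
gripper_width: 0.446
```

```bash
python3 st.py
```

```text
t 15.15 fix xy mm [-20.4    0.57] z 39.97 F along/across/up 1.86 4.01 1.03 T [ 0.669 -0.367  0.013] w 0.446
```

Emit:
apply_moves:
  commands:
    - {"linear":[0,-0.0003,-0.0003],"delta_rot":[0,0,0],"fingers":255}
    - {"linear":[0,-0.0006,-0.0003],"delta_rot":[0,0,0],"fingers":255}
    - {"linear":[0.0005,-0.0006,-0.0003],"delta_rot":[0,0,0],"fingers":255}
    - {"linear":[0.001,-0.0006,-0.0003],"delta_rot":[0,0,0],"fingers":255}
    - {"linear":[0.0015,-0.0006,-0.0003],"delta_rot":[0,0,0],"fingers":255}
    - {"linear":[0.002,-0.0006,-0.0003],"delta_rot":[0,0,0],"fingers":255}
    - {"linear":[0.002,-0.0006,-0.0003],"delta_rot":[0,0,0],"fingers":255}
    - {"linear":[0.002,-0.0006,-0.0003],"delta_rot":[0,0,0],"fingers":255}

```text
time: 15.95
tool_pos: [0.578, 0.193, 0.0399]
tool_rot: [0.001, 1.0, -0.014, -0.002]
contact_force: [-6.3, -0.1, 3.5]
gripper_width: 0.451
```

```bash
python3 st.py
```

```text
t 15.95 fix xy mm [-20.64   0.6 ] z 39.93 F along/across/up -6.34 -0.32 3.52 T [-0.078  0.823 -0.094] w 0.451
```

Emit:
apply_moves:
  commands:
    - {"linear":[0,0,-0.0003],"delta_rot":[0,0,0],"fingers":255}
    - {"linear":[0,0,-0.0006],"delta_rot":[0,0,0],"fingers":255}
    - {"linear":[0,0,-0.0006],"delta_rot":[0,0,0],"fingers":255}
    - {"linear":[0.0005,0,-0.0006],"delta_rot":[0,0,0],"fingers":255}
    - {"linear":[0.001,0,-0.0006],"delta_rot":[0,0,0],"fingers":255}
    - {"linear":[0.0015,0,-0.0006],"delta_rot":[0,0,0],"fingers":255}
    - {"linear":[0.002,0,-0.0006],"delta_rot":[0,0,0],"fingers":255}
    - {"linear":[0.002,0,-0.0006],"delta_rot":[0,0,0],"fingers":255}

```text
time: 16.75
tool_pos: [0.5801, 0.193, 0.04]
tool_rot: [0.001, 1.0, -0.014, -0.002]
contact_force: [-5.0, -0.3, 1.2]
gripper_width: 0.448
```

```bash
python3 st.py
```

```text
t 16.75 fix xy mm [-18.54   0.63] z 39.98 F along/across/up -4.96 -0.46 1.18 T [-0.049  0.693 -0.093] w 0.448
```

Emit:
apply_moves:
  commands:
    - {"linear":[0.001,0,-0.0002],"delta_rot":[0,0,0],"fingers":255}
    - {"linear":[0.002,0,-0.0002],"delta_rot":[0,0,0],"fingers":255}
    - {"linear":[0.003,0,-0.0002],"delta_rot":[0,0,0],"fingers":255}
    - {"linear":[0.004,0,-0.0002],"delta_rot":[0,0,0],"fingers":255}
    - {"linear":[0.005,0,-0.0002],"delta_rot":[0,0,0],"fingers":255}
    - {"linear":[0.006,0,-0.0002],"delta_rot":[0,0,0],"fingers":255}
    - {"linear":[0.007,0,-0.0002],"delta_rot":[0,0,0],"fingers":255}
    - {"linear":[0.008,0,-0.0002],"delta_rot":[0,0,0],"fingers":255}

```text
time: 17.55
tool_pos: [0.59, 0.1932, 0.0413]
tool_rot: [-0.0, 1.0, -0.014, 0.0]
contact_force: [0.1, -0.6, -4.7]
gripper_width: 0.454
```

```bash
python3 st.py
```

```text
t 17.55 fix xy mm [-8.61  1.18] z 41.27 F along/across/up 0.13 -0.56 -4.72 T [-0.007 -0.026  0.   ] w 0.454
```

Emit:
apply_moves:
  commands:
    - {"linear":[0,0.0003,0.0003],"delta_rot":[0,0,0],"fingers":255}
    - {"linear":[0,0.0005,0.0006],"delta_rot":[0,0,0],"fingers":255}
    - {"linear":[0,0.0005,0.0009],"delta_rot":[0,0,0],"fingers":255}
    - {"linear":[0,0.0005,0.0012],"delta_rot":[0,0,0],"fingers":255}
    - {"linear":[0,0.0005,0.0014],"delta_rot":[0,0,0],"fingers":255}
    - {"linear":[0,0.0005,0.0014],"delta_rot":[0,0,0],"fingers":255}
    - {"linear":[0,0.0005,0.0014],"delta_rot":[0,0,0],"fingers":255}
    - {"linear":[0,0.0005,0.0014],"delta_rot":[0,0,0],"fingers":255}

```text
time: 18.35
tool_pos: [0.5898, 0.1927, 0.04]
tool_rot: [0.0, 1.0, -0.014, -0.0]
contact_force: [-0.8, 0.3, -2.2]
gripper_width: 0.451
```

```bash
python3 st.py
```

```text
t 18.35 fix xy mm [-8.78  0.67] z 40.01 F along/across/up -0.83 0.29 -2.24 T [-0.04   0.212 -0.069] w 0.451
```

Emit:
apply_moves:
  commands:
    - {"linear":[0.001,0,0],"delta_rot":[0,0,0],"fingers":255}
    - {"linear":[0.002,0,0],"delta_rot":[0,0,0],"fingers":255}
    - {"linear":[0.003,0,0],"delta_rot":[0,0,0],"fingers":255}
    - {"linear":[0.004,0,0],"delta_rot":[0,0,0],"fingers":255}
    - {"linear":[0.005,0,0],"delta_rot":[0,0,0],"fingers":255}
    - {"linear":[0.006,0,0],"delta_rot":[0,0,0],"fingers":255}
    - {"linear":[0.007,0,0],"delta_rot":[0,0,0],"fingers":255}
    - {"linear":[0.008,0,0],"delta_rot":[0,0,0],"fingers":255}

```text
time: 19.15
tool_pos: [0.5979, 0.1925, 0.04]
tool_rot: [0.0, 1.0, -0.014, -0.0]
contact_force: [-3.9, -0.8, 0.1]
gripper_width: 0.449
```

```bash
python3 st.py
```

```text
t 19.15 fix xy mm [-0.75  0.63] z 39.99 F along/across/up -3.88 -0.94 0.09 T [-0.13   0.704 -0.067] w 0.449
```

Emit:
apply_moves:
  commands:
    - {"linear":[0.001,0,0],"delta_rot":[0,0,0],"fingers":255}
    - {"linear":[0.002,0,0],"delta_rot":[0,0,0],"fingers":255}
    - {"linear":[0.003,0,0],"delta_rot":[0,0,0],"fingers":255}
    - {"linear":[0.004,0,0],"delta_rot":[0,0,0],"fingers":255}
    - {"linear":[0.005,0,0],"delta_rot":[0,0,0],"fingers":255}
    - {"linear":[0.006,0,0],"delta_rot":[0,0,0],"fingers":255}
    - {"linear":[0.007,0,0],"delta_rot":[0,0,0],"fingers":255}
    - {"linear":[0.008,0,0],"delta_rot":[0,0,0],"fingers":255}

```text
time: 19.95
tool_pos: [0.6059, 0.1922, 0.04]
tool_rot: [0.0, 1.0, -0.014, -0.0]
contact_force: [-4.2, -1.1, 0.0]
gripper_width: 0.452
```

```bash
python3 st.py; python3 - <<'E'
from h import *
s,im=shot('wrist','w9.png'); s,im=shot('top','t9.png'); crop(im,200,280,95,215,'t9c.png'); s,im=shot('scene','s9.png'); crop(im,250,400,270,420,'s9c.png')
E
```

```text
t 19.95 fix xy mm [7.26 0.64] z 39.98 F along/across/up -4.2 -1.19 0.0 T [-0.132  0.76  -0.093] w 0.452
```

View pics/w9.png

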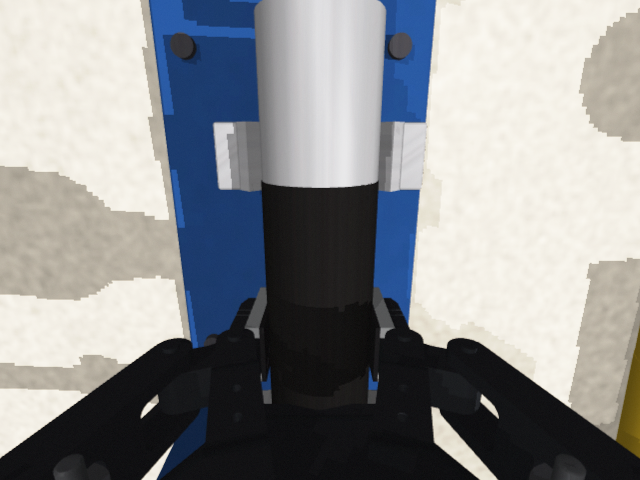

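View pics/s9c.png

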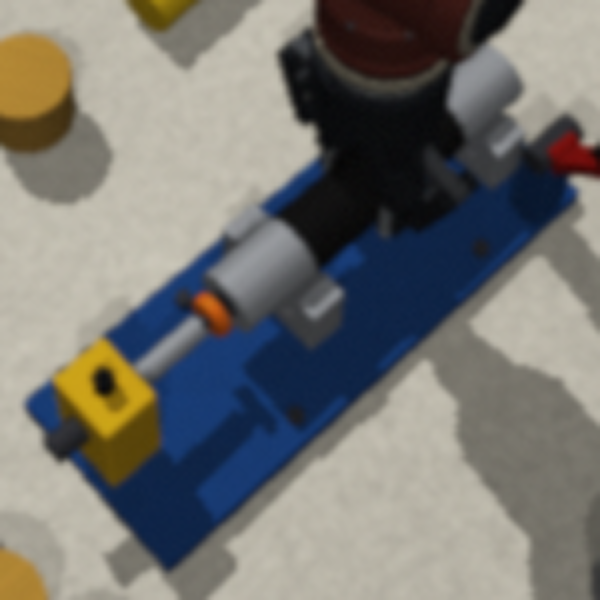

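Emit:
apply_moves:
  commands:
    - {"linear":[0.0004,0,0],"delta_rot":[0,0,0],"fingers":255}
    - {"linear":[0.0008,0,0],"delta_rot":[0,0,0],"fingers":255}
    - {"linear":[0.0012,0,0],"delta_rot":[0,0,0],"fingers":255}
    - {"linear":[0.0016,0,0],"delta_rot":[0,0,0],"fingers":255}
    - {"linear":[0.002,0,0],"delta_rot":[0,0,0],"fingers":255}
    - {"linear":[0.0024,0,0],"delta_rot":[0,0,0],"fingers":255}
    - {"linear":[0.0028,0,0],"delta_rot":[0,0,0],"fingers":255}
    - {"linear":[0.0032,0,0],"delta_rot":[0,0,0],"fingers":255}

```text
time: 20.9
tool_pos: [0.6088, 0.1922, 0.0399]
tool_rot: [0.0, 1.0, -0.014, -0.0]
contact_force: [-5.1, -0.8, 1.7]
gripper_width: 0.452
```

```bash
python3 st.py
```

```text
t 20.90 fix xy mm [10.18  0.64] z 39.94 F along/across/up -5.05 -0.91 1.68 T [-0.13   0.819 -0.07 ] w 0.452
```

Emit:
apply_moves:
  commands:
    - {"linear":[0.0003,0,-0.0001],"delta_rot":[0,0,0],"fingers":255}
    - {"linear":[0.0006,0,-0.0002],"delta_rot":[0,0,0],"fingers":255}
    - {"linear":[0.0009,0,-0.0002],"delta_rot":[0,0,0],"fingers":255}
    - {"linear":[0.0012,0,-0.0002],"delta_rot":[0,0,0],"fingers":255}
    - {"linear":[0.0015,0,-0.0002],"delta_rot":[0,0,0],"fingers":255}
    - {"linear":[0.0018,0,-0.0002],"delta_rot":[0,0,0],"fingers":255}
    - {"linear":[0.0021,0,-0.0002],"delta_rot":[0,0,0],"fingers":255}
    - {"linear":[0.0024,0,-0.0002],"delta_rot":[0,0,0],"fingers":255}

```text
time: 21.7
tool_pos: [0.6116, 0.1921, 0.04]
tool_rot: [-0.0, 1.0, -0.014, 0.0]
contact_force: [-1.9, -0.5, -3.3]
gripper_width: 0.447
```

```bash
python3 st.py
```

```text
t 21.70 fix xy mm [12.99  0.67] z 40.01 F along/across/up -1.89 -0.51 -3.31 T [-0.12   0.38  -0.158] w 0.447
```

Emit:
apply_moves:
  commands:
    - {"linear":[0.0003,0,0],"delta_rot":[0,0,0],"fingers":255}
    - {"linear":[0.0006,0,0],"delta_rot":[0,0,0],"fingers":255}
    - {"linear":[0.0009,0,0],"delta_rot":[0,0,0],"fingers":255}
    - {"linear":[0.0012,0,0],"delta_rot":[0,0,0],"fingers":255}
    - {"linear":[0.0015,0,0],"delta_rot":[0,0,0],"fingers":255}
    - {"linear":[0.0018,0,0],"delta_rot":[0,0,0],"fingers":255}
    - {"linear":[0.002,0,0],"delta_rot":[0,0,0],"fingers":255}
    - {"linear":[0.002,0,0],"delta_rot":[0,0,0],"fingers":255}

```text
time: 22.5
tool_pos: [0.6128, 0.192, 0.04]
tool_rot: [0.0, 1.0, -0.014, -0.001]
contact_force: [-4.6, -0.5, -0.4]
gripper_width: 0.45
```

```bash
python3 st.py
```

```text
t 22.50 fix xy mm [14.18  0.64] z 39.98 F along/across/up -4.62 -0.62 -0.37 T [-0.138  0.744 -0.091] w 0.45
```

Emit:
apply_moves:
  commands:
    - {"linear":[0.0003,0,-0.0001],"delta_rot":[0,0,0],"fingers":255}
    - {"linear":[0.0006,0,-0.0001],"delta_rot":[0,0,0],"fingers":255}
    - {"linear":[0.0009,0,-0.0001],"delta_rot":[0,0,0],"fingers":255}
    - {"linear":[0.0012,0,-0.0001],"delta_rot":[0,0,0],"fingers":255}
    - {"linear":[0.0015,0,-0.0001],"delta_rot":[0,0,0],"fingers":255}
    - {"linear":[0.0015,0,-0.0001],"delta_rot":[0,0,0],"fingers":255}
    - {"linear":[0.0015,0,-0.0001],"delta_rot":[0,0,0],"fingers":255}
    - {"linear":[0.0015,0,-0.0001],"delta_rot":[0,0,0],"fingers":255}

```text
time: 23.3
tool_pos: [0.6139, 0.192, 0.04]
tool_rot: [0.0, 1.0, -0.014, -0.001]
contact_force: [-7.0, -0.7, 0.9]
gripper_width: 0.45
```

```bash
python3 st.py
```

```text
t 23.30 fix xy mm [15.31  0.62] z 39.99 F along/across/up -6.99 -0.89 0.89 T [-0.122  0.973 -0.078] w 0.45
```

Emit:
apply_moves:
  commands:
    - {"linear":[0.0002,0,-0.0001],"delta_rot":[0,0,0],"fingers":255}
    - {"linear":[0.0004,0,-0.0002],"delta_rot":[0,0,0],"fingers":255}
    - {"linear":[0.0006,0,-0.0003],"delta_rot":[0,0,0],"fingers":255}
    - {"linear":[0.0008,0,-0.0003],"delta_rot":[0,0,0],"fingers":255}
    - {"linear":[0.001,0,-0.0003],"delta_rot":[0,0,0],"fingers":255}
    - {"linear":[0.001,0,-0.0003],"delta_rot":[0,0,0],"fingers":255}
    - {"linear":[0.001,0,-0.0003],"delta_rot":[0,0,0],"fingers":255}
    - {"linear":[0.001,0,-0.0003],"delta_rot":[0,0,0],"fingers":255}

```text
time: 24.1
tool_pos: [0.6146, 0.192, 0.04]
tool_rot: [0.0, 1.0, -0.014, -0.002]
contact_force: [-6.4, -0.7, -1.0]
gripper_width: 0.457
```

```bash
python3 st.py; python3 - <<'E'
from h import *
s,im=shot('scene','s10.png'); crop(im,250,400,270,420,'s10c.png')
E
```

```text
t 24.10 fix xy mm [16.01  0.64] z 39.97 F along/across/up -6.38 -0.87 -1.04 T [-0.126  0.95  -0.122] w 0.457
```

View pics/s10c.png

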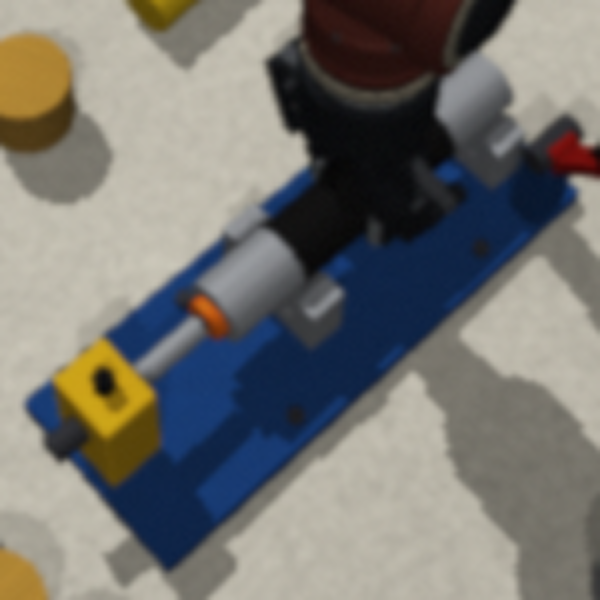

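Emit:
apply_moves:
  commands:
    - {"linear":[0.0002,0,0],"delta_rot":[0,0,0],"fingers":255}
    - {"linear":[0.0004,0,0],"delta_rot":[0,0,0],"fingers":255}
    - {"linear":[0.0006,0,0],"delta_rot":[0,0,0],"fingers":255}
    - {"linear":[0.0008,0,0],"delta_rot":[0,0,0],"fingers":255}
    - {"linear":[0.001,0,0],"delta_rot":[0,0,0],"fingers":255}
    - {"linear":[0.001,0,0],"delta_rot":[0,0,0],"fingers":255}
    - {"linear":[0.001,0,0],"delta_rot":[0,0,0],"fingers":255}
    - {"linear":[0.001,0,0],"delta_rot":[0,0,0],"fingers":255}

```text
time: 24.95
tool_pos: [0.6154, 0.1919, 0.04]
tool_rot: [0.0, 1.0, -0.014, -0.002]
contact_force: [-7.7, -1.0, -0.8]
gripper_width: 0.453
```

```bash
python3 st.py
```

```text
t 24.95 fix xy mm [16.77  0.61] z 40.01 F along/across/up -7.69 -1.2 -0.78 T [-0.159  1.109 -0.133] w 0.453
```

Emit:
apply_moves:
  commands:
    - {"linear":[0,0,0],"delta_rot":[0,0,0],"fingers":110}
    - {"linear":[0,0,0],"delta_rot":[0,0,0],"fingers":60}
    - {"linear":[0,0,0],"delta_rot":[0,0,0],"fingers":0}
    - {"linear":[0,0,0],"delta_rot":[0,0,0],"fingers":0}
    - {"linear":[0,0,0],"delta_rot":[0,0,0],"fingers":0}
    - {"linear":[0,0,0],"delta_rot":[0,0,0],"fingers":0}
    - {"linear":[0,0,0],"delta_rot":[0,0,0],"fingers":0}
    - {"linear":[0,0,0],"delta_rot":[0,0,0],"fingers":0}

```text
time: 25.75
tool_pos: [0.617, 0.1919, 0.0405]
tool_rot: [0.0, 1.0, -0.014, -0.0]
contact_force: [0.0, 0.6, 0.5]
gripper_width: 0.998
```

```bash
python3 st.py; python3 - <<'E'
from h import *
s,im=shot('scene','s11.png'); crop(im,250,400,270,420,'s11c.png')
s,im=shot('wrist','w11.png')
E
```

```text
t 25.75 fix xy mm [18.37  0.64] z 40.46 F along/across/up 0.02 0.56 0.51 T [-0.007 -0.018 -0.   ] w 0.998
```

View pics/w11.png

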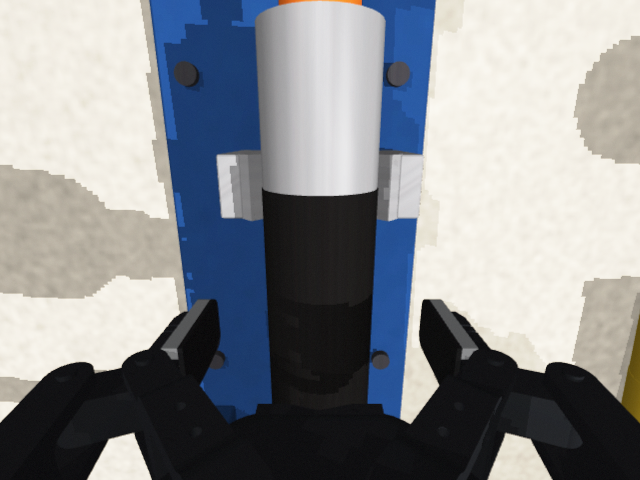

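View pics/s11c.png

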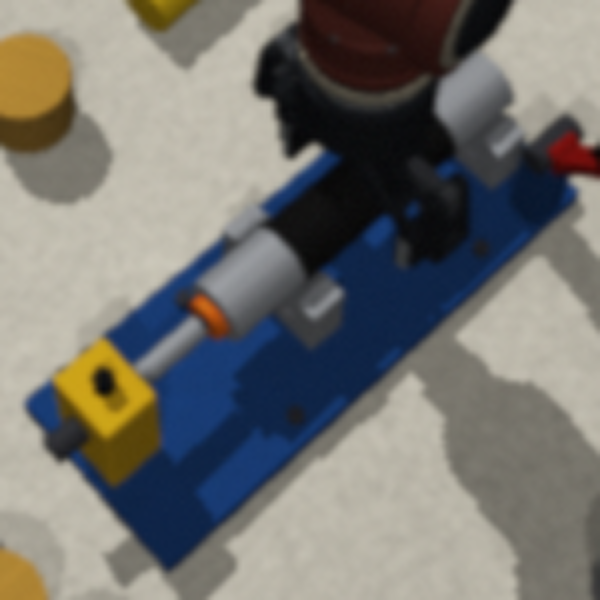

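Emit:
apply_moves:
  commands:
    - {"linear":[0,0,-0.02],"delta_rot":[0,0,0],"fingers":0}
    - {"linear":[0,0,-0.06],"delta_rot":[0,0,0],"fingers":0}
    - {"linear":[0,0,-0.105],"delta_rot":[0,0,0],"fingers":0}
    - {"linear":[0,0,-0.15],"delta_rot":[0,0,0],"fingers":0}
    - {"linear":[0,0,-0.195],"delta_rot":[0,0,0],"fingers":0}
    - {"linear":[0,0,-0.23],"delta_rot":[0,0,0],"fingers":0}
    - {"linear":[0,0,-0.25],"delta_rot":[0,0,0],"fingers":0}
    - {"linear":[0,0,-0.25],"delta_rot":[0,0,0],"fingers":0}

```text
time: 26.65
tool_pos: [0.6187, 0.1923, 0.2957]
tool_rot: [-0.001, 1.0, -0.014, 0.004]
contact_force: [0.2, 0.2, 1.1]
gripper_width: 1.0
```

```bash
python3 - <<'E'
from h import *
s,im=shot('wrist','w12.png')
im=cv2.imread('pics/top0.png'); g=im.max(axis=2)
ys=range(240,268,3); cols=[]
for y in ys:
    x=np.where(g[y,160:190]<70)[0]+160; cols.append((x.min()+x.max())/2 if len(x) else None)
print(cols)
th=-0.0278;o=np.array([.5986028,.19180566]);ex=np.array([np.cos(th),np.sin(th)]);ey=np.array([-ex[1],ex[0]])
def fw(x,y,z): w=o+ex*x+ey*y; return np.array([w[0],w[1],z])
ct=cam('top');cs=cam('scene')
for phi in np.arange(2.0,2.45,.05):
    a=phi+.103; P=fw(-.145,.062-.0975*np.cos(a),.088+.0975*np.sin(a))
    A=fw(-.171,.062-.0975*np.cos(a),.088+.0975*np.sin(a))
    print(round(phi,2),P.round(4),proj(ct,P).round(1),proj(cs,P).round(1),'tip',proj(cs,A).round(1))
E
```

```text
[np.float64(173.5), np.float64(173.5), np.float64(173.5), np.float64(173.5), np.float64(173.5), np.float64(173.5), np.float64(173.0), np.float64(173.0), np.float64(173.0), np.float64(172.5)]
2.0 [0.4568 0.3073 0.172 ] [181.3 260.6] [430.5 282.9] tip [438.1 275.9]
2.05 [0.4569 0.3114 0.1694] [179.8 260.7] [431.8 284.7] tip [439.4 277.8]
2.1 [0.457  0.3154 0.1667] [178.3 260.7] [433.  286.6] tip [440.6 279.6]
2.15 [0.4571 0.3193 0.1637] [177.  260.7] [434.1 288.4] tip [441.7 281.4]
2.2 [0.4572 0.323  0.1605] [175.8 260.7] [435.1 290.3] tip [442.7 283.3]
2.25 [0.4573 0.3265 0.1572] [174.7 260.7] [436.1 292.1] tip [443.6 285.1]
2.3 [0.4574 0.3299 0.1536] [173.7 260.7] [437.  293.9] tip [444.5 286.9]
2.35 [0.4575 0.3331 0.15  ] [172.8 260.7] [437.8 295.7] tip [445.2 288.7]
2.4 [0.4576 0.3361 0.1461] [172.  260.8] [438.5 297.5] tip [445.9 290.5]
2.45 [0.4576 0.3389 0.1421] [171.3 260.8] [439.1 299.3] tip [446.5 292.2]
```

View pics/w12.png

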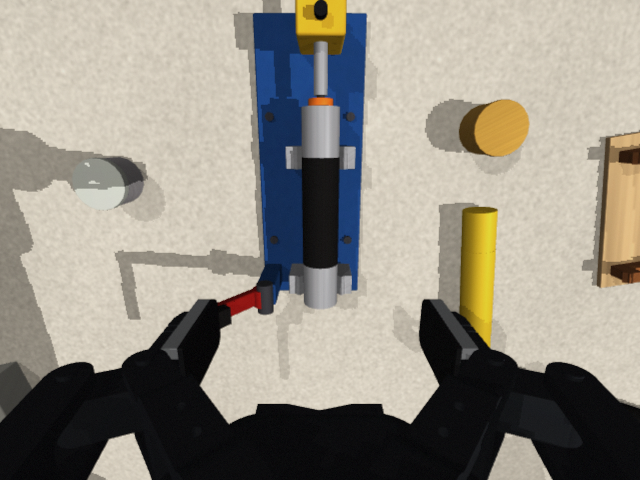

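```bash
python3 to.py 0.4574 0.3305 0.235 -0.0278
```

```text
t 26.7 pos [0.6177 0.1921 0.2924] lin [-0.1643 -0.1339  0.0569] rot [-0.04 -0.21  0.01] F [-0.41 -0.76 -0.37] w 0.9951355326872451
```

Emit:
apply_moves:
  commands:
    - {"linear":[-0.02,-0.016,0],"delta_rot":[0,0,0],"fingers":0}
    - {"linear":[-0.05,-0.041,0],"delta_rot":[0,0,0],"fingers":0}
    - {"linear":[-0.085,-0.07,0.01],"delta_rot":[0,0,0],"fingers":0}
    - {"linear":[-0.12,-0.098,0.02],"delta_rot":[0,0,0],"fingers":0}
    - {"linear":[-0.15,-0.122,0.04],"delta_rot":[0,0,0],"fingers":0}
    - {"linear":[-0.163,-0.133,0.055],"delta_rot":[0,0,0],"fingers":0}
    - {"linear":[-0.163,-0.133,0.055],"delta_rot":[0,0,0],"fingers":0}
    - {"linear":[-0.163,-0.133,0.055],"delta_rot":[0,0,0],"fingers":0}

```text
time: 27.5
tool_pos: [0.4576, 0.3288, 0.2339]
tool_rot: [0.001, 1.0, -0.014, -0.001]
contact_force: [1.2, -0.4, 0.3]
gripper_width: 0.998
```

```bash
python3 to.py 0.4574 0.3305 0.134 -0.0278; python3 - <<'E'
from h import *
s,im=shot('wrist','w13.png'); print(s['joint_pos'].round(2)); c=cam('wrist',s)
g=im.max(axis=2); 
th=-0.0278;o=np.array([.5986028,.19180566]);ex=np.array([np.cos(th),np.sin(th)]);ey=np.array([-ex[1],ex[0]])
for phi in (2.2,2.3,2.4):
    a=phi+.103
    for x in (-.145,-.1): w=o+ex*x+ey*(.062-.0975*np.cos(a)); print(phi,x,proj(c,[w[0],w[1],.088+.0975*np.sin(a)]).round(1))
E
```

```text
t 27.5 pos [0.4576 0.3288 0.2339] lin [-0.0001 -0.0019  0.0999] rot [0.11 0.1  0.02] F [ 1.24 -0.43  0.35] w 0.9980259520902713
[ 0.49 -0.09  1.75 -0.    1.48  2.09]
2.2 -0.145 [327.7 252.9]
2.2 -0.1 [328.3 185.2]
2.3 -0.145 [317.3 249.6]
2.3 -0.1 [317.3 183.8]
2.4 -0.145 [308.6 246.3]
2.4 -0.1 [308.1 182.3]
```

View pics/w13.png

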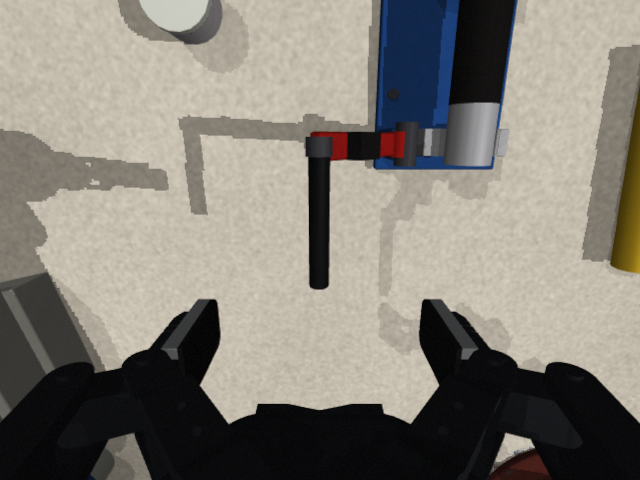

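Emit:
apply_moves:
  commands:
    - {"linear":[0,0,0.025],"delta_rot":[0,0,0],"fingers":0}
    - {"linear":[0,0,0.055],"delta_rot":[0,0,0],"fingers":0}
    - {"linear":[0,0,0.08],"delta_rot":[0,0,0],"fingers":0}
    - {"linear":[0,0,0.098],"delta_rot":[0,0,0],"fingers":0}
    - {"linear":[0,0,0.098],"delta_rot":[0,0,0],"fingers":0}
    - {"linear":[0,0,0.098],"delta_rot":[0,0,0],"fingers":0}
    - {"linear":[0,0,0.098],"delta_rot":[0,0,0],"fingers":0}
    - {"linear":[0,0,0.098],"delta_rot":[0,0,0],"fingers":0}

```text
time: 28.35
tool_pos: [0.459, 0.3297, 0.1394]
tool_rot: [-0.001, 1.0, -0.014, 0.001]
contact_force: [0.8, -0.0, 0.3]
gripper_width: 0.997
```

```bash
python3 st.py; python3 - <<'E'
from h import *
s,im=shot('wrist','w14.png')
E
```

```text
t 28.35 fix xy mm [-143.4  134. ] z 139.44 F along/across/up 0.77 -0.01 0.26 T [-0.014 -0.025 -0.014] w 0.997
```

View pics/w14.png

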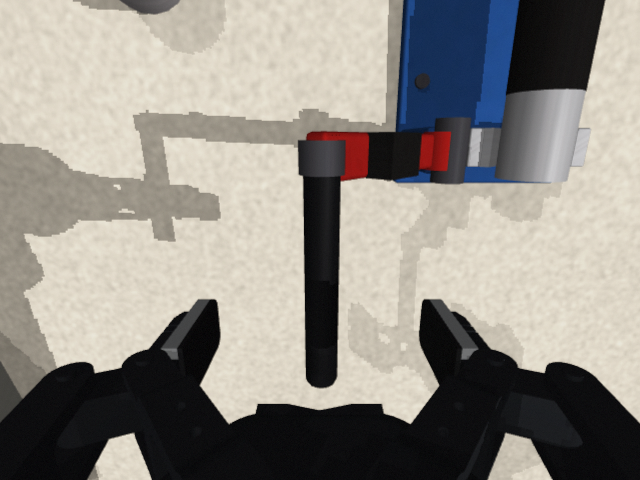

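Emit:
apply_moves:
  commands:
    - {"linear":[0,0,0.003],"delta_rot":[0,0,0],"fingers":255}
    - {"linear":[0,0,0.003],"delta_rot":[0,0,0],"fingers":255}
    - {"linear":[0,0,0.003],"delta_rot":[0,0,0],"fingers":255}
    - {"linear":[0,0,0.003],"delta_rot":[0,0,0],"fingers":255}
    - {"linear":[0,0,0.003],"delta_rot":[0,0,0],"fingers":255}
    - {"linear":[0,0,0.003],"delta_rot":[0,0,0],"fingers":255}
    - {"linear":[0,0,0.003],"delta_rot":[0,0,0],"fingers":255}
    - {"linear":[0,0,0.003],"delta_rot":[0,0,0],"fingers":255}

```text
time: 29.2
tool_pos: [0.4577, 0.3293, 0.1344]
tool_rot: [0.0, 1.0, -0.014, -0.0]
contact_force: [0.2, -0.1, -0.3]
gripper_width: 0.142
```

```bash
python3 st.py; python3 - <<'E'
from h import *
s,im=shot('wrist','w15.png')
E
```

```text
t 29.20 fix xy mm [-144.71  133.52] z 134.41 F along/across/up 0.19 -0.05 -0.31 T [-0.103 -0.026  0.041] w 0.142
```

View pics/w15.png

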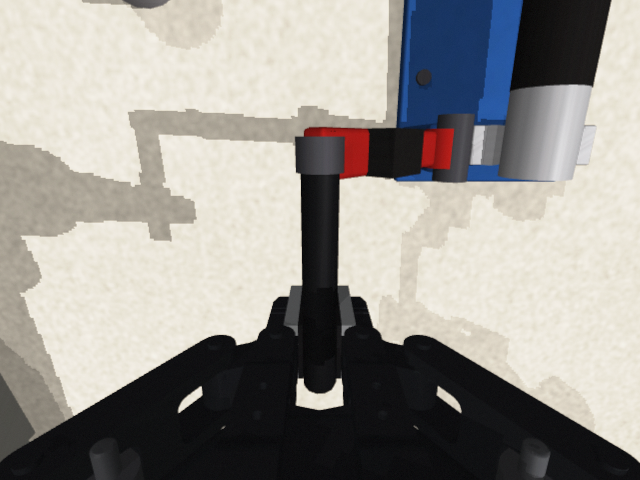

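```bash
cat > arc.py <<'E'
import numpy as np,sys
a0,da,n=map(float,sys.argv[1:4]); r=97.5
for i in range(1,9):
    a=a0-da*min(i,n); dy=-r*np.cos(a)+r*np.cos(a0); dz=r*np.sin(a)-r*np.sin(a0)
    print(round(a,3),'tool y %.1f z %.1f mm'%(-dy,-dz))
E
python3 arc.py 2.394 .1 8; python3 arc.py 1.594 .1 8;python3 arc.py .794 .07 8
```

```text
2.294 tool y 7.0 z -6.8 mm
2.194 tool y 14.6 z -12.9 mm
2.094 tool y 22.8 z -18.2 mm
1.994 tool y 31.5 z -22.6 mm
1.894 tool y 40.5 z -26.2 mm
1.794 tool y 49.9 z -28.8 mm
1.694 tool y 59.5 z -30.5 mm
1.594 tool y 69.2 z -31.2 mm
1.494 tool y 9.7 z 0.3 mm
1.394 tool y 19.4 z 1.5 mm
1.294 tool y 28.9 z 3.7 mm
1.194 tool y 38.1 z 6.8 mm
1.094 tool y 47.0 z 10.8 mm
0.994 tool y 55.4 z 15.7 mm
0.894 tool y 63.3 z 21.5 mm
0.794 tool y 70.6 z 27.9 mm
0.724 tool y 4.7 z 5.0 mm
0.654 tool y 9.0 z 10.2 mm
0.584 tool y 13.0 z 15.8 mm
0.514 tool y 16.6 z 21.6 mm
0.444 tool y 19.7 z 27.7 mm
0.374 tool y 22.4 z 33.9 mm
0.304 tool y 24.7 z 40.3 mm
0.234 tool y 26.5 z 46.9 mm
```

Emit:
apply_moves:
  commands:
    - {"linear":[0,0.007,-0.0068],"delta_rot":[0,0,0],"fingers":255}
    - {"linear":[0,0.0146,-0.0129],"delta_rot":[0,0,0],"fingers":255}
    - {"linear":[0,0.0228,-0.0182],"delta_rot":[0,0,0],"fingers":255}
    - {"linear":[0,0.0315,-0.0226],"delta_rot":[0,0,0],"fingers":255}
    - {"linear":[0,0.0405,-0.0262],"delta_rot":[0,0,0],"fingers":255}
    - {"linear":[0,0.0499,-0.0288],"delta_rot":[0,0,0],"fingers":255}
    - {"linear":[0,0.0595,-0.0305],"delta_rot":[0,0,0],"fingers":255}
    - {"linear":[0,0.0692,-0.0312],"delta_rot":[0,0,0],"fingers":255}

```text
time: 30.05
tool_pos: [0.456, 0.2636, 0.1694]
tool_rot: [-0.005, 1.0, -0.013, 0.001]
contact_force: [-7.2, 6.7, 8.8]
gripper_width: 0.14
```

```bash
python3 st.py; python3 - <<'E'
from h import *
s,im=shot('scene','s16.png'); crop(im,280,500,200,400,'s16c.png')
E
```

```text
t 30.05 fix xy mm [-144.59   67.82] z 169.41 F along/across/up -7.36 6.5 8.81 T [1.521 1.242 0.074] w 0.14
```

View pics/s16c.png

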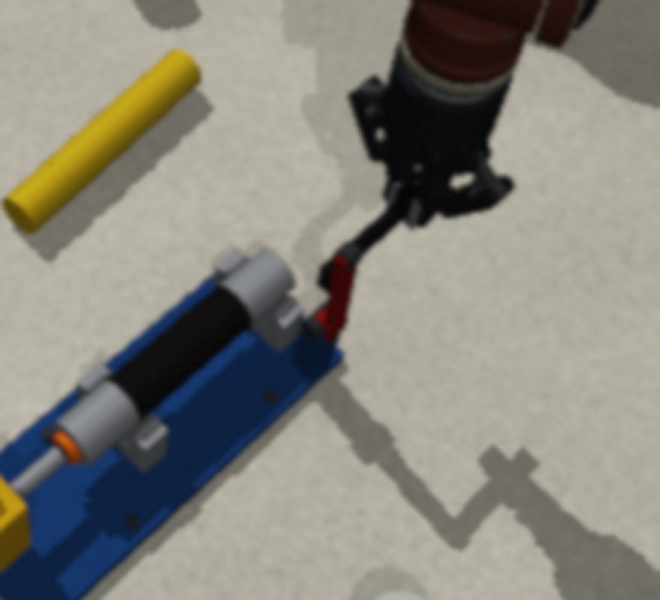

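Emit:
apply_moves:
  commands:
    - {"linear":[0,0.0097,-0.0003],"delta_rot":[0,0,0],"fingers":255}
    - {"linear":[0,0.0194,0.0005],"delta_rot":[0,0,0],"fingers":255}
    - {"linear":[0,0.0289,0.0027],"delta_rot":[0,0,0],"fingers":255}
    - {"linear":[0,0.0381,0.0058],"delta_rot":[0,0,0],"fingers":255}
    - {"linear":[0,0.047,0.0098],"delta_rot":[0,0,0],"fingers":255}
    - {"linear":[0,0.0554,0.0147],"delta_rot":[0,0,0],"fingers":255}
    - {"linear":[0,0.0633,0.0205],"delta_rot":[0,0,0],"fingers":255}
    - {"linear":[0,0.0706,0.0269],"delta_rot":[0,0,0],"fingers":255}

```text
time: 30.9
tool_pos: [0.454, 0.1912, 0.1398]
tool_rot: [-0.003, 1.0, -0.014, 0.0]
contact_force: [-2.4, 6.1, -0.0]
gripper_width: 0.141
```

```bash
python3 st.py; python3 - <<'E'
from h import *
s,im=shot('scene','s17.png'); crop(im,280,500,200,400,'s17c.png')
s,im=shot('wrist','w17.png')
E
```

```text
t 30.90 fix xy mm [-144.53   -4.64] z 139.85 F along/across/up -2.59 6.05 -0.02 T [ 1.18   0.203 -0.093] w 0.141
```

View pics/s17c.png

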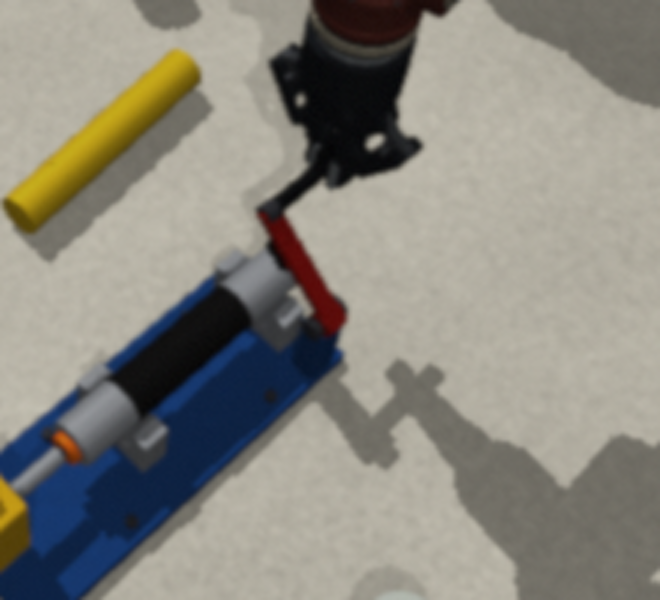

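View pics/w17.png

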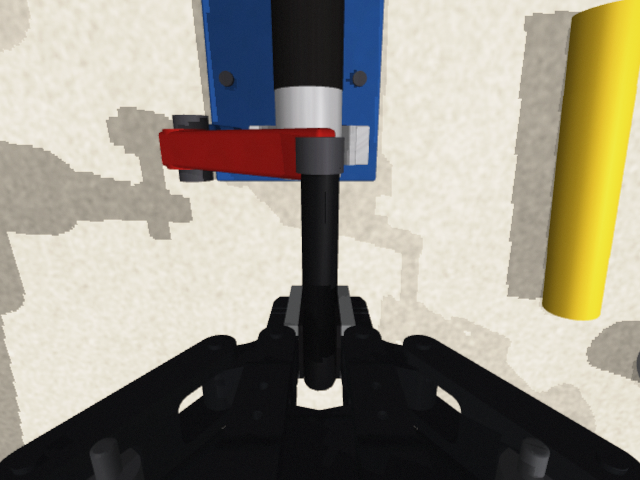

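```bash
python3 arc.py .794 .06 8; python3 arc.py .314 .03 8
```

```text
0.734 tool y 4.0 z 4.2 mm
0.674 tool y 7.8 z 8.7 mm
0.614 tool y 11.3 z 13.4 mm
0.554 tool y 14.6 z 18.2 mm
0.494 tool y 17.5 z 23.3 mm
0.434 tool y 20.1 z 28.5 mm
0.374 tool y 22.4 z 33.9 mm
0.314 tool y 24.4 z 39.4 mm
0.284 tool y 0.9 z 2.8 mm
0.254 tool y 1.6 z 5.6 mm
0.224 tool y 2.3 z 8.5 mm
0.194 tool y 2.9 z 11.3 mm
0.164 tool y 3.5 z 14.2 mm
0.134 tool y 3.9 z 17.1 mm
0.104 tool y 4.2 z 20.0 mm
0.074 tool y 4.5 z 22.9 mm
```

Emit:
apply_moves:
  commands:
    - {"linear":[0,0.004,0.0042],"delta_rot":[0,0,0],"fingers":255}
    - {"linear":[0,0.0078,0.0087],"delta_rot":[0,0,0],"fingers":255}
    - {"linear":[0,0.0113,0.0134],"delta_rot":[0,0,0],"fingers":255}
    - {"linear":[0,0.0146,0.0182],"delta_rot":[0,0,0],"fingers":255}
    - {"linear":[0,0.0175,0.0233],"delta_rot":[0,0,0],"fingers":255}
    - {"linear":[0,0.0201,0.0285],"delta_rot":[0,0,0],"fingers":255}
    - {"linear":[0,0.0224,0.0339],"delta_rot":[0,0,0],"fingers":255}
    - {"linear":[0,0.0244,0.0394],"delta_rot":[0,0,0],"fingers":255}

```text
time: 31.8
tool_pos: [0.4539, 0.1659, 0.0999]
tool_rot: [-0.001, 1.0, -0.014, 0.001]
contact_force: [-0.4, 5.4, 6.3]
gripper_width: 0.14
```

```bash
python3 st.py
```

```text
t 31.80 fix xy mm [-143.96  -29.91] z 99.88 F along/across/up -0.52 5.34 6.28 T [1.535 0.137 0.056] w 0.14
```

```bash
python3 st.py
```

```text
t 31.80 fix xy mm [-143.96  -29.91] z 99.88 F along/across/up -0.52 5.34 6.28 T [1.535 0.137 0.056] w 0.14
```

Emit:
apply_moves:
  commands:
    - {"linear":[0,0.0009,0.0028],"delta_rot":[0,0,0],"fingers":255}
    - {"linear":[0,0.0016,0.0056],"delta_rot":[0,0,0],"fingers":255}
    - {"linear":[0,0.0023,0.0085],"delta_rot":[0,0,0],"fingers":255}
    - {"linear":[0,0.0029,0.0113],"delta_rot":[0,0,0],"fingers":255}
    - {"linear":[0,0.0033,0.0135],"delta_rot":[0,0,0],"fingers":255}
    - {"linear":[0,0.0035,0.015],"delta_rot":[0,0,0],"fingers":255}
    - {"linear":[0,0.0036,0.016],"delta_rot":[0,0,0],"fingers":255}
    - {"linear":[0,0.0036,0.016],"delta_rot":[0,0,0],"fingers":255}

```text
time: 32.6
tool_pos: [0.4538, 0.1622, 0.0835]
tool_rot: [-0.001, 1.0, -0.014, 0.001]
contact_force: [1.3, 4.4, 0.7]
gripper_width: 0.139
```

```bash
python3 st.py; python3 - <<'E'
from h import *
s,im=shot('scene','s18.png'); crop(im,250,450,220,400,'s18c.png')
E
```

```text
t 32.60 fix xy mm [-143.92  -33.61] z 83.51 F along/across/up 1.16 4.42 0.68 T [ 1.254 -0.234  0.01 ] w 0.139
```

View pics/s18c.png

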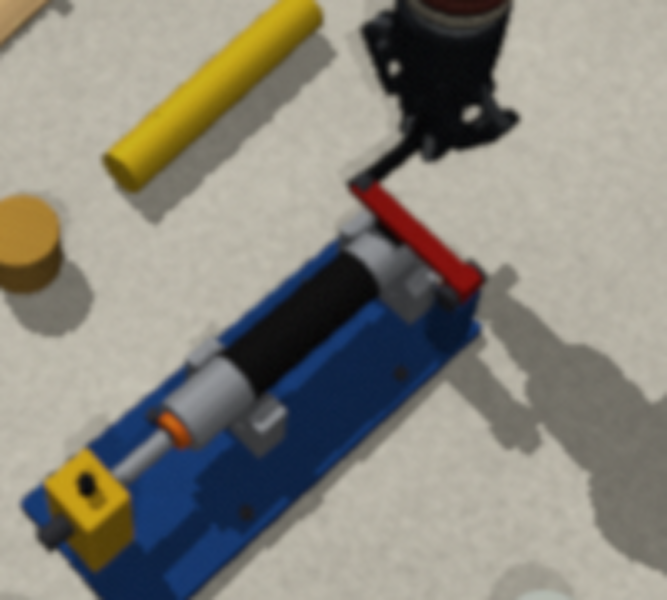

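Emit:
apply_moves:
  commands:
    - {"linear":[0,0.0001,0.0006],"delta_rot":[0,0,0],"fingers":255}
    - {"linear":[0,0.0002,0.0012],"delta_rot":[0,0,0],"fingers":255}
    - {"linear":[0,0.0003,0.0018],"delta_rot":[0,0,0],"fingers":255}
    - {"linear":[0,0.0004,0.0024],"delta_rot":[0,0,0],"fingers":255}
    - {"linear":[0,0.0005,0.003],"delta_rot":[0,0,0],"fingers":255}
    - {"linear":[0,0.0005,0.0035],"delta_rot":[0,0,0],"fingers":255}
    - {"linear":[0,0.0005,0.0035],"delta_rot":[0,0,0],"fingers":255}
    - {"linear":[0,0.0005,0.0035],"delta_rot":[0,0,0],"fingers":255}

```text
time: 33.45
tool_pos: [0.4538, 0.1618, 0.0806]
tool_rot: [-0.001, 1.0, -0.014, 0.001]
contact_force: [0.4, 5.8, 3.6]
gripper_width: 0.139
```

```bash
python3 st.py
```

```text
t 33.45 fix xy mm [-143.89  -33.98] z 80.64 F along/across/up 0.21 5.8 3.64 T [1.329 0.011 0.006] w 0.139
```

Emit:
apply_moves:
  commands:
    - {"linear":[0,0,0.0004],"delta_rot":[0,0,0],"fingers":255}
    - {"linear":[0,0,0.0008],"delta_rot":[0,0,0],"fingers":255}
    - {"linear":[0,0,0.0012],"delta_rot":[0,0,0],"fingers":255}
    - {"linear":[0,0,0.0015],"delta_rot":[0,0,0],"fingers":255}
    - {"linear":[0,0,0.0015],"delta_rot":[0,0,0],"fingers":255}
    - {"linear":[0,0,0.0015],"delta_rot":[0,0,0],"fingers":255}
    - {"linear":[0,0,0.0015],"delta_rot":[0,0,0],"fingers":255}
    - {"linear":[0,0,0.0015],"delta_rot":[0,0,0],"fingers":255}

```text
time: 34.25
tool_pos: [0.4538, 0.1617, 0.0793]
tool_rot: [-0.001, 1.0, -0.014, 0.001]
contact_force: [-2.2, 4.1, 5.5]
gripper_width: 0.14
```

```bash
python3 st.py
```

```text
t 34.25 fix xy mm [-143.93  -34.1 ] z 79.33 F along/across/up -2.33 4.08 5.47 T [1.293 0.174 0.033] w 0.14
```

Emit:
apply_moves:
  commands:
    - {"linear":[0,0,0.0004],"delta_rot":[0,0,0],"fingers":255}
    - {"linear":[0,0,0.0008],"delta_rot":[0,0,0],"fingers":255}
    - {"linear":[0,0,0.0012],"delta_rot":[0,0,0],"fingers":255}
    - {"linear":[0,0,0.0012],"delta_rot":[0,0,0],"fingers":255}
    - {"linear":[0,0,0.0012],"delta_rot":[0,0,0],"fingers":255}
    - {"linear":[0,0,0.0012],"delta_rot":[0,0,0],"fingers":255}
    - {"linear":[0,0,0.0012],"delta_rot":[0,0,0],"fingers":255}
    - {"linear":[0,0,0.0012],"delta_rot":[0,0,0],"fingers":255}

```text
time: 35.05
tool_pos: [0.4538, 0.1616, 0.0783]
tool_rot: [-0.001, 1.0, -0.014, 0.001]
contact_force: [-1.9, 3.0, 6.3]
gripper_width: 0.14
```

```bash
python3 st.py
```

```text
t 35.05 fix xy mm [-143.92  -34.2 ] z 78.26 F along/across/up -1.99 2.91 6.29 T [1.231 0.3   0.028] w 0.14
```

Emit:
apply_moves:
  commands:
    - {"linear":[0,0,0.0004],"delta_rot":[0,0,0],"fingers":255}
    - {"linear":[0,0,0.0008],"delta_rot":[0,0,0],"fingers":255}
    - {"linear":[0,0,0.001],"delta_rot":[0,0,0],"fingers":255}
    - {"linear":[0,0,0.001],"delta_rot":[0,0,0],"fingers":255}
    - {"linear":[0,0,0.001],"delta_rot":[0,0,0],"fingers":255}
    - {"linear":[0,0,0.001],"delta_rot":[0,0,0],"fingers":255}
    - {"linear":[0,0,0.001],"delta_rot":[0,0,0],"fingers":255}
    - {"linear":[0,0,0.001],"delta_rot":[0,0,0],"fingers":255}

```text
time: 35.85
tool_pos: [0.4538, 0.1616, 0.0781]
tool_rot: [-0.001, 1.0, -0.014, 0.0]
contact_force: [-4.8, 2.3, 13.6]
gripper_width: 0.139
```

```bash
python3 st.py; python3 - <<'E'
from h import *
s,im=shot('scene','s19.png'); crop(im,290,430,230,340,'s19c.png')
s,im=shot('wrist','w19.png')
E
```

```text
t 35.85 fix xy mm [-143.88  -34.2 ] z 78.06 F along/across/up -4.82 2.21 13.6 T [ 1.151  0.71  -0.019] w 0.139
```

View pics/s19c.png

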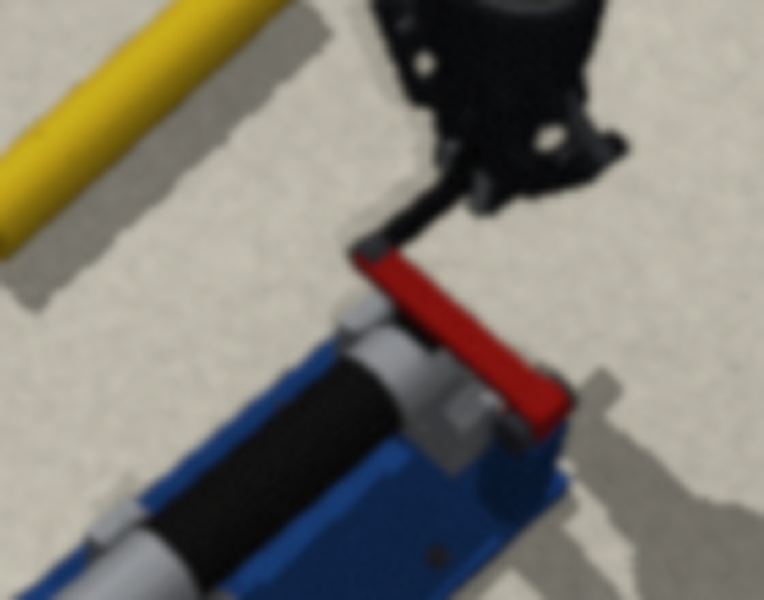

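View pics/w19.png

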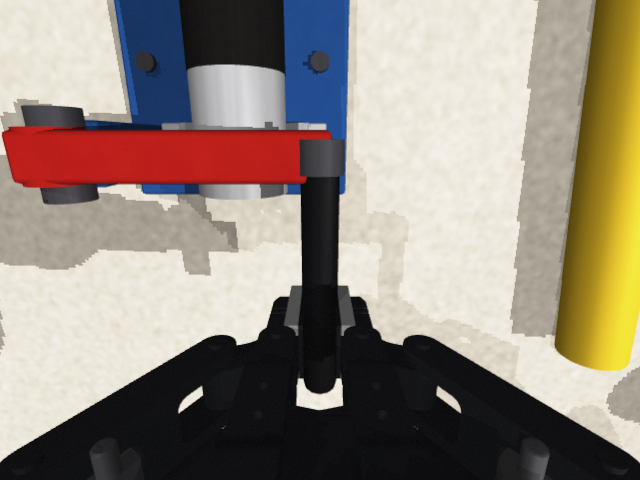

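Emit:
apply_moves:
  commands:
    - {"linear":[0,0,0],"delta_rot":[0,0,0],"fingers":255}
    - {"linear":[0,0,0],"delta_rot":[0,0,0],"fingers":255}
    - {"linear":[0,0,0],"delta_rot":[0,0,0],"fingers":180}
    - {"linear":[0,0,0],"delta_rot":[0,0,0],"fingers":100}
    - {"linear":[0,0,0],"delta_rot":[0,0,0],"fingers":0}
    - {"linear":[0,0,0],"delta_rot":[0,0,0],"fingers":0}
    - {"linear":[0,0,0],"delta_rot":[0,0,0],"fingers":0}
    - {"linear":[0,0,0],"delta_rot":[0,0,0],"fingers":0}

```text
time: 36.75
tool_pos: [0.453, 0.161, 0.076]
tool_rot: [0.0, 1.0, -0.014, -0.0]
contact_force: [-0.1, 0.5, 0.2]
gripper_width: 1.003
```

```bash
python3 st.py; python3 - <<'E'
from h import *
s,im=shot('wrist','w20.png')
E
```

```text
t 36.75 fix xy mm [-144.69  -34.81] z 76.04 F along/across/up -0.11 0.49 0.24 T [-0.025  0.015  0.009] w 1.003
```

View pics/w20.png

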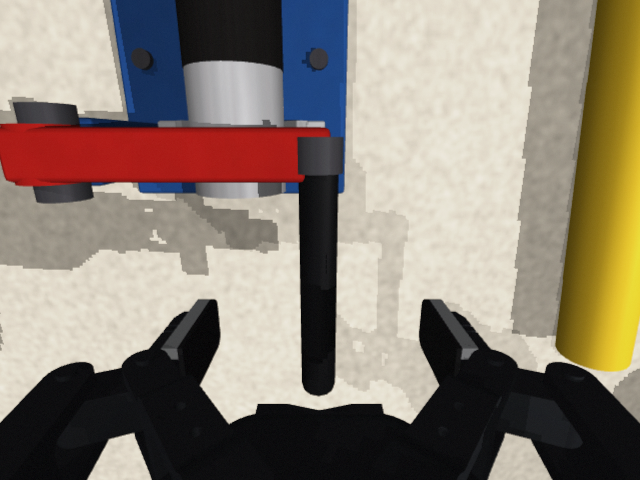

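Emit:
apply_moves:
  commands:
    - {"linear":[0,0,-0.02],"delta_rot":[0,0,0],"fingers":0}
    - {"linear":[0,0,-0.05],"delta_rot":[0,0,0],"fingers":0}
    - {"linear":[0,0,-0.09],"delta_rot":[0,0,0],"fingers":0}
    - {"linear":[0,0,-0.13],"delta_rot":[0,0,0],"fingers":0}
    - {"linear":[0,0,-0.17],"delta_rot":[0,0,0],"fingers":0}
    - {"linear":[0,0,-0.2],"delta_rot":[0,0,0],"fingers":0}
    - {"linear":[0,0,-0.2],"delta_rot":[0,0,0],"fingers":0}
    - {"linear":[0,0,-0.2],"delta_rot":[0,0,0],"fingers":0}

```text
time: 37.6
tool_pos: [0.4533, 0.1612, 0.2768]
tool_rot: [-0.0, 1.0, -0.014, 0.001]
contact_force: [-0.2, -1.0, -0.8]
gripper_width: 0.996
```

Emit:
apply_moves:
  commands:
    - {"linear":[0.02,0.01,0],"delta_rot":[0,0,0],"fingers":0}
    - {"linear":[0.05,0.0,0],"delta_rot":[0,0,0],"fingers":0}
    - {"linear":[0.09,-0.01,0],"delta_rot":[0,0,0],"fingers":0}
    - {"linear":[0.13,-0.02,0],"delta_rot":[0,0,0],"fingers":0}
    - {"linear":[0.15,-0.03,0],"delta_rot":[0,0,0],"fingers":0}
    - {"linear":[0.16,-0.035,0],"delta_rot":[0,0,0],"fingers":0}
    - {"linear":[0.16,-0.035,0],"delta_rot":[0,0,0],"fingers":0}
    - {"linear":[0.16,-0.035,0],"delta_rot":[0,0,0],"fingers":0}

```text
time: 38.4
tool_pos: [0.6129, 0.1916, 0.2751]
tool_rot: [0.0, 1.0, -0.014, -0.001]
contact_force: [-0.5, -0.0, 0.4]
gripper_width: 0.999
```

```bash
python3 st.py; python3 - <<'E'
from h import *
s,im=shot('wrist','w21.png'); s,im=shot('scene','s21.png')
E
```

```text
t 38.40 fix xy mm [14.33  0.17] z 275.13 F along/across/up -0.53 -0.04 0.4 T [ 0.036 -0.     0.005] w 0.999
```

View pics/w21.png

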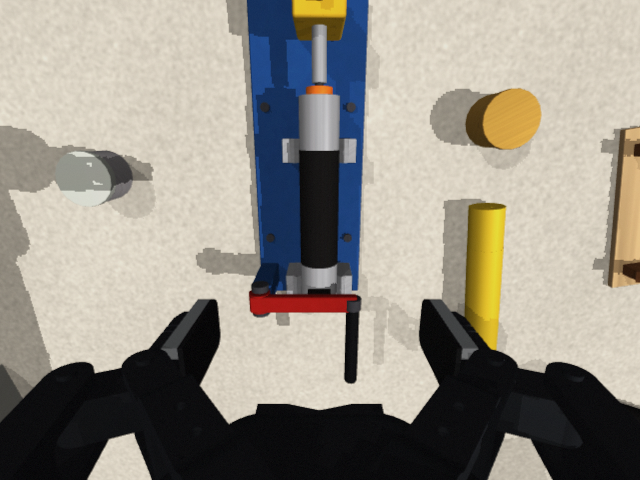

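View pics/s21.png

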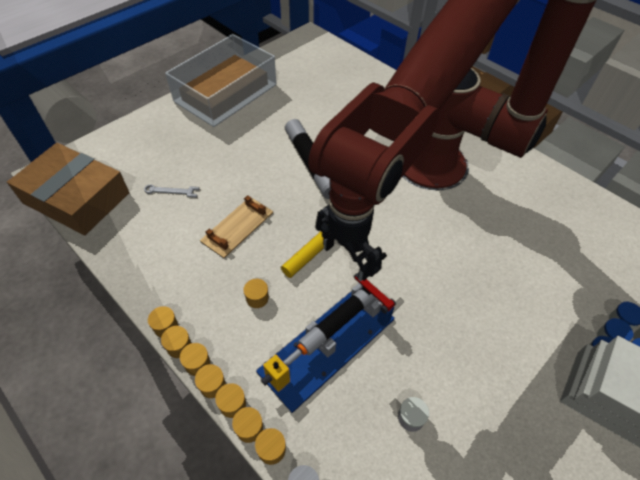

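```bash
python3 - <<'E'
from h import *
im=cv2.imread('pics/w21.png'); s=state(); c=cam('wrist',s)  # pose unchanged
hsv=cv2.cvtColor(im,cv2.COLOR_BGR2HSV)
th=-0.0278;o=np.array([.5986028,.19180566]);ex=np.array([np.cos(th),np.sin(th)]);ey=np.array([-ex[1],ex[0]])
m=cv2.inRange(hsv,(5,180,120),(15,255,255)); m[110:]=0;m[:70]=0;m[:,:300]=0;m[:,340:]=0
ys,xs=np.where(m>0); print('pad rows',ys.min(),ys.max())
f=lambda uv,z:(onz(c,uv,z)[:2]-o)@np.array([ex,ey]).T*1000
u=319
print('pad back',f((u,ys.min()-.5),.072),'roller end top',f((u,ys.max()+.5),.082))
g=im.max(axis=2)[:,u]; r=np.where(g[130:300]<45)[0]+130; print('band',r.min(),r.max(),f((u,r.min()-.5),.082),f((u,230),.072))
for y in (110,180,250):
    row=im[y].astype(int).sum(1); 
    b=hsv[y,:,1]>120; x=np.arange(280,360); k=x[~b[280:360]] ; print(y,k.min(),k.max())
# bystanders: current vs start in scene
a=cv2.imread('pics/scene0.png');b=cv2.imread('pics/s21.png')
for n,(x0,x1,y0,y1) in dict(gold=(240,275,275,312),grey=(390,440,390,435),span=(140,205,178,202)).items():
    A=a[y0:y1,x0:x1];T=b[y0-8:y1+8,x0-8:x1+8]; rr=cv2.matchTemplate(T,A,cv2.TM_CCOEFF_NORMED); print(n,cv2.minMaxLoc(rr)[1::2])
crop(im,230,400,60,330,'w21c.png')
E
```

```text
pad rows 85 93
pad back [135.01808866   0.37758723] roller end top [126.14158729   0.36813997]
band 151 293 [75.89805602  0.30877614] [-5.23298768  0.21187753]
110 299 353
180 300 337
250 301 359
gold (0.9998008608818054, (8, 8))
grey (0.6797229647636414, (7, 7))
span (0.9995377063751221, (8, 8))
```

View pics/w21c.png

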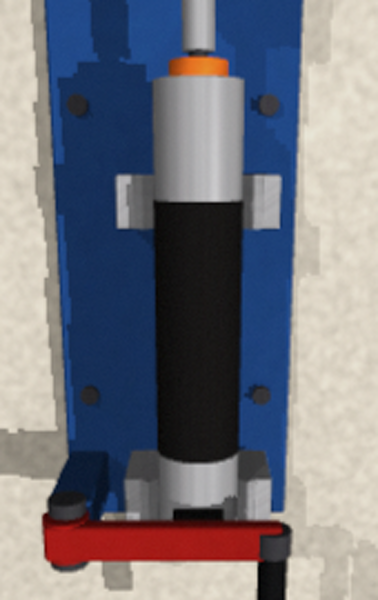

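```bash
python3 - <<'E'
from plant import job_done, state
print(job_done()); print(state()['time'])
E
```

```text
the job is handed in; nothing more can be done
None
the job is handed in; nothing more can be done
```

The roller is bedded in both V-blocks, pressed against the sprung pad and held down by the red arm. I've let go of everything and handed the job in. It reports no verdict, so what follows is my own checks.

**What I did**
- **Picking up:** I took the black and steel roller from the wooden rest. The yellow roller and the larger black one were left alone.
- **Bedding:** I lowered it into both V-blocks near fixture x −25 while still holding it. The wrist moments were balanced and the camera showed it centred.
- **Sliding:** I slid it along by feel until the resistance rose above friction.
- **Holding down:** After letting go of the roller I swung the red arm over by its handle. I pressed until the handle force jumped from about 6 N to about 14 N with almost no further movement, then released and backed off.

**Last checks**
- **Pad:** its back face sits about 3 mm further in than at the start, within its 5 mm travel. I estimate the force on it at about 4 N when I stopped pushing.
- **Roller:** its axis is within about 0.4 mm across the seat line. I did not measure its height or angle after release.
- **Robot:** open and clear of everything, with no outside force on it.
- **Tins and spanner:** the brass tin and the spanner did not move. The grey tin matched less well in the final picture (0.68), and I put that down to the robot's shadow over it. Its best match was within 1 pixel, so any movement was small.

**What didn't go cleanly**
- My first push along the Vs was pressed down too hard. It stuck at about 22 N along the Vs, so I backed off.
- On a later push the roller lifted about 1 mm for 8–10 mm of travel, well before the pad, and I bedded it again.
- I did not measure the foot's pressure after letting go. I am relying on the force jump before release and on the hinge friction holding it.

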